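Put the cylinder-head parts back on their stands

TASK

The cylinder-head parts have been checked and lie mixed up on the bench. Lay the two spark plugs in the two saddles of the blue wire stand, one in each; lay the two engine valves in the two notches of the wooden rack, one in each, with their heads towards the rack's back-board; and put the feeler gauge flat and lengthwise in the red tray.

Things in the scene. Friction and masses are not known exactly. Their poses are not given: they have to be found in the camera images.
- plug_a: First used spark plug lying down, 82 mm long along its y axis: steel thread 14 mm across at the +y end, hexagon 20-24 mm across at y = 4 to 14 mm, white insulator 15 mm across tapering to 6 mm at the -y end. Its axis passes 12 mm from the origin along its own +z: grip it across at that point, [0, 0, 12 mm], the pads touching the hexagon. It starts rolled 30 degrees, thread end up 9 degrees.
- plug_b: Second used spark plug lying down, 82 mm long along its y axis: steel thread 14 mm across at the +y end, hexagon 20-24 mm across at y = 4 to 14 mm, white insulator 15 mm across tapering to 6 mm at the -y end. Its axis passes 12 mm from the origin along its own +z: grip it across at that point, [0, 0, 12 mm], the pads touching the hexagon. It starts rolled 30 degrees, thread end up 9 degrees.
- valve_in: Inlet valve: engine valve lying down, 96 mm long, all bright steel, the larger head. Origin on its axis at mid-length; +y runs along the stem to the head. Stem 8 mm across from y = -48 to 26 mm, then flaring to the 32 mm round head at y = 44 to 48 mm. It lies on head rim and stem tip: the stem rises 7 degrees to the head, origin 10 mm above the bench. Grip the stem across at the origin.
- valve_ex: Exhaust valve: engine valve lying down, 96 mm long, with a brown heat-stained head, the smaller. Origin on its axis at mid-length; +y runs along the stem to the head. Stem 8 mm across from y = -48 to 26 mm, then flaring to the 28 mm round head at y = 44 to 48 mm. It lies on head rim and stem tip: the stem rises 6 degrees to the head, origin 9 mm above the bench. Grip the stem across at the origin.
- gauge: Folded feeler gauge set, a steel bar 13 x 90 x 10 mm (x, y, z), 90 mm along its y axis; origin at the centre of its underside. Grip it across the 13 mm.
- plug_stand: Blue plate 110 x 78 x 5 mm, fixed, with two upright bent wires across it at y = -24 and +24 mm (43 mm free between them), each with two V saddles at x = -25 and +25 mm: V bottom 18 mm, peaks 44 mm high. Origin: centre of underside. A plug lies along y, either way round, mid-length at y = 0, thread on one wire, insulator on the other, its axis 30 mm above the bench.
- valve_rack: Wooden rack, base 108 x 108 x 8 mm, fixed. Two notched rails 10 mm thick at y = -36 and +16 mm (42 mm free between), 45 mm high; 40 mm back-board at y = 44 to 51. Notches at x = -25 and +25: bottom 18 mm wide, 22 mm high, sides sloping 45 degrees. Origin: centre of underside. A valve lies along y, head to +y before the back-board, its origin at y = -8, z = 26 mm.
- gauge_tray: Red steel tray 98 x 126 mm with walls 3 mm thick and 20 mm high, and a black rubber mat whose top is 5 mm above the bench. Fixed. Origin at the centre of its underside; long side along y.
- grease_tin: Bystander, not to be handled, stands fast: green grease tin, 67 mm diameter, 48 mm high; origin at the centre of its underside.
- claw_puller: Bystander, not to be handled, stands fast: small black two-claw puller lying flat, 48 x 64 x 18 mm; origin at the centre of its underside.

How it is judged (in metres and radians):
At the end, for the whole second after the job is handed in: One plug level in each saddle of the wire stand (within 15 mm), one valve level in each notch of the wooden rack (within 12 mm), heads to the back-board, all parallel within 0.26 rad; feeler gauge flat inside the red tray, lengthwise (within 15 mm); all at rest ((((x of plug_a in the frame of plug_stand between -0.041 and -0.009 m and y of plug_a in the frame of plug_stand between -0.015 and 0.015 m and z of plug_a in the frame of plug_stand between 0.012 and 0.048 m and angle between plug_a's own y axis and vertical between 1.37 and 1.77 rad and angle between the y axis of plug_a and the y axis of plug_stand, either way round below 0.26 rad) and (x of plug_b in the frame of plug_stand between 0.009 and 0.041 m and y of plug_b in the frame of plug_stand between -0.015 and 0.015 m and z of plug_b in the frame of plug_stand between 0.012 and 0.048 m and angle between plug_b's own y axis and vertical between 1.37 and 1.77 rad and angle between the y axis of plug_b and the y axis of plug_stand, either way round below 0.26 rad)) or ((x of plug_a in the frame of plug_stand between 0.009 and 0.041 m and y of plug_a in the frame of plug_stand between -0.015 and 0.015 m and z of plug_a in the frame of plug_stand between 0.012 and 0.048 m and angle between plug_a's own y axis and vertical between 1.37 and 1.77 rad and angle between the y axis of plug_a and the y axis of plug_stand, either way round below 0.26 rad) and (x of plug_b in the frame of plug_stand between -0.041 and -0.009 m and y of plug_b in the frame of plug_stand between -0.015 and 0.015 m and z of plug_b in the frame of plug_stand between 0.012 and 0.048 m and angle between plug_b's own y axis and vertical between 1.37 and 1.77 rad and angle between the y axis of plug_b and the y axis of plug_stand, either way round below 0.26 rad))) and (((x of valve_in in the frame of valve_rack between -0.037 and -0.013 m and y of valve_rack in the frame of valve_in between 0 and 0.02 m and z of valve_in in the frame of valve_rack between 0.021 and 0.031 m and angle between valve_in's own y axis and vertical between 1.45 and 1.69 rad and angle between the y axis of valve_in and the y axis of valve_rack, either way round below 0.26 rad) and (x of valve_ex in the frame of valve_rack between 0.013 and 0.037 m and y of valve_rack in the frame of valve_ex between 0 and 0.02 m and z of valve_ex in the frame of valve_rack between 0.021 and 0.031 m and angle between valve_ex's own y axis and vertical between 1.45 and 1.69 rad and angle between the y axis of valve_ex and the y axis of valve_rack, either way round below 0.26 rad)) or ((x of valve_in in the frame of valve_rack between 0.013 and 0.037 m and y of valve_rack in the frame of valve_in between 0 and 0.02 m and z of valve_in in the frame of valve_rack between 0.021 and 0.031 m and angle between valve_in's own y axis and vertical between 1.45 and 1.69 rad and angle between the y axis of valve_in and the y axis of valve_rack, either way round below 0.26 rad) and (x of valve_ex in the frame of valve_rack between -0.037 and -0.013 m and y of valve_rack in the frame of valve_ex between 0 and 0.02 m and z of valve_ex in the frame of valve_rack between 0.021 and 0.031 m and angle between valve_ex's own y axis and vertical between 1.45 and 1.69 rad and angle between the y axis of valve_ex and the y axis of valve_rack, either way round below 0.26 rad))) and x of gauge in the frame of gauge_tray between -0.038 and 0.038 m and y of gauge in the frame of gauge_tray between -0.015 and 0.015 m and z of gauge in the frame of gauge_tray between 0.002 and 0.009 m and angle between gauge's own z axis and vertical below 0.08 rad and angle between the y axis of gauge and the y axis of gauge_tray, either way round below 0.26 rad and linear speed of each of plug_a, valve_in, gauge, valve_ex, plug_b below 0.02 m/s and angular speed of each of plug_a, valve_in, gauge, valve_ex, plug_b below 0.3 rad/s); the robot touches nothing.
It also fails if it takes over 115 s, if anything falls off the work surface, if the arm or the gripper's body presses on something with over 40 N, if the wrist force passes 120 N, or if a joint passes its speed limit or range.

ROBOT

A 6-joint arm with a two-finger parallel gripper is mounted at the origin on a cart in front of the work surface, level with it; the furniture and walls round the work are solid. World frame = base frame: x ahead of the robot, y to its left, z up, the work surface at z = 0. Lengths are in m, angles in degrees, forces in N, time in s.
With the tool pointing down it reaches from about 0.4 to 0.825 m from the base axis. Payload 7 kg.
Tool frame: the origin (TCP) lies midway between the tips of the shut fingers; the grasp point (between the pads) lies 19 mm behind it; z points along the fingers, y is the line along which they close (so a half turn about z gives the same grasp; the last joint's range is limited). The gripper opens to 88 mm and grips with 3 to 60 N. Pads are 19 mm wide; open, the fingers measure 130 mm over their backs; the gripper's body (78 mm by 193 mm) begins 47 mm behind the grasp point.
Start: joints at [-54.597, 20.546, 0.682, 0, -70.136, -16.507], TCP at [0.219, -0.639, 0.227] pointing down, gripper open.
Joint ranges: [-176.03, 176.03], [-82.01, 121.73], [-58.28, 71.71], [-173.87, 95.51], [-174.79, -0.11], [-173.66, 173.66]. Speed limits (degrees/s): [136.94, 136.94, 172.46, 180, 180, 180].

INTERFACE

Orientations are given as [roll, pitch, yaw] about the fixed x, y, z axes, in that order (R = Rz(yaw) Ry(pitch) Rx(roll)).
In Python, from plant import r gives the robot as it stands. The module is installed in compiled form; this text tells all that it offers.
- The arm moves only by the tool play_rows, never from a script. Its argument "rows" is a list of rows, each an object with "slide": the shift along the tool's x, y, z as a fraction of full scale, a list of three; "delta_rot": the turn, a rotation vector about the tool's x, y, z as a fraction of full scale, a list of three; "fingers": the opening, from -1 (shut) to 1 (fully open). In form: [{"slide": [x, y, z], "delta_rot": [rx, ry, rz], "fingers": fingers}, ...]. A call has 1 to 8 rows; each row shifts and turns the commanded pose from where the row before left it, along the tool's axes as they then stand; what a row does not reach is not made up. Full scale, the value 1, is 0.15 m for a shift and 0.08 rad for a turn. A row lasts 1/8 s, in which the tool goes at most 62.5 mm and 10.7 degrees, less where a joint would pass 70% of its speed; a pose out of reach is approached as far as the arm can. A call with a number of a shift or a turn outside -1 to 1 is refused whole. A call with a gripper value outside its range is refused whole. The fingers move at their own pace and stop on an object; "squeeze" is the grip in N (left out, the last holds). Time passes only in rows, so rows that do not move let the fingers close. It gives the time, the measured TCP pose, the force, the opening and the grip force at its end, in the units of the state.
- r.get_state(): the state, without advancing time (a new reading comes with each control period).
- r.capture(name): name is "scene" or "top" or "wrist"; returns a dict with "image" (420x560x3 uint8, blue, green, red), "fx", "fy", "cx", "cy" (pixels), "R" (3x3) and "t" (3): a world point X has camera coordinates R X + t; the wrist camera has in their place "T_tool_cam" (4x4, takes a point from camera to tool coordinates, whose origin is the TCP and whose axes are the flange's). Camera axes: x right, y down, z forward; pixel columns grow to the right and rows downward; lengths in m; the calibration is good to about 2 mm. A picture is of the moment at which its call begins: read the wrist's pose just before it. There is no depth.
- r.close_job(): hands the job in; it is judged then, once.
The state is a dict: "time_s": time; "joints": joint angles; "qd": joint speeds; "joint_torque": joint torques, N m; "tcp_pos": TCP position; "eef_rot": TCP orientation; "contact_force": force on the tool from outside, world axes, zero at the start; "moment": the same for the moment, N m; "gripper_width": finger opening in m; "gripper_force": force on a finger pad.
Only numpy, scipy, OpenCV 4.12 (cv2) and the standard library are available. Lean on these libraries where they do the work, as an engineer would, in place of code of your own. Each camera call takes 0.05 s, during which the arm holds its last target. There are 200 camera calls.

## Working session

There is one attempt and no reset: what is moved stays moved. The work goes in short steps, Python scripts to look and compute and a tool call to move; the robot and the scene stay as the last step left them, time stands still between calls to the robot, and variables do not carry over. Pictures are saved under pics/ and viewed, at most 14 in all, crops included, and the job is handed in when it is done.

Besides the shell and the picture viewer there is one more tool, called in YAML: its name, and indented under it one key for each argument. play_rows: Moves the arm, as the interface text tells. Shift numbers are shares of 0.15 m and turn numbers shares of 0.08 rad, none past 1 either way. Its arguments: {"type":"object","properties":{"rows":{"type":"array"},"squeeze":{"type":"number"}},"required":["rows"]}

```bash
mkdir -p pics; ls; python3 - <<'E'
from plant import r
import cv2,numpy as np
for n in("top","scene"):
    c=r.capture(n);cv2.imwrite(f"pics/{n}0.png",c["image"]);np.savez(f"{n}0.npz",**c)
    R=np.array(c["R"]);print(n,c["fx"],c["cx"],c["cy"],(-R.T@np.array(c["t"])).round(3),R.round(3).tolist())
print(r.get_state())
c=r.capture("wrist");print(np.array(c["T_tool_cam"]).round(4).tolist(),c["fx"])
E
```

```text
pics
top 417.636969109085 274.5223682601245 202.31559548772856 [0.394 0.23  1.007] [[0.016, -1.0, -0.006], [-0.995, -0.015, -0.101], [0.101, 0.008, -0.995]]
scene 522.9911215941845 279.11238648530696 207.6936486815682 [0.086 0.754 0.749] [[-0.8, -0.6, 0.01], [-0.44, 0.576, -0.689], [0.408, -0.555, -0.725]]
{'time_s': 0.1, 'joints': array([-5.45989855e+01,  2.05861320e+01,  6.38158888e-01, -1.77264472e-02,
       -7.01352429e+01, -1.65074199e+01]), 'qd': array([ 0.0434845 , -0.09050853,  0.11666038,  0.06009736, -0.04591142,
        0.02162763]), 'joint_torque': array([-1.39431158e-03, -5.84161341e+01,  2.93749559e+01,  7.01547727e+00,
        1.01702049e-02, -5.85125531e-05]), 'tcp_pos': array([ 0.21840818, -0.6382205 ,  0.22572338]), 'eef_rot': array([ 1.79915479e+02, -7.66906314e-03, -1.61112435e+02]), 'contact_force': array([ 0.08550061, -0.38797576,  0.33235703]), 'moment': array([ 0.00803822,  0.03912059, -0.05004315]), 'gripper_force': 0.0, 'gripper_width': 0.0877438364233082}
[[0.0001, -0.9582, -0.2862, 0.0756], [1.0, 0.0004, -0.001, 0.0], [0.0011, -0.2862, 0.9582, -0.1593], [0.0, 0.0, 0.0, 1.0]] 355.8841715308974
```

View pics/top0.png

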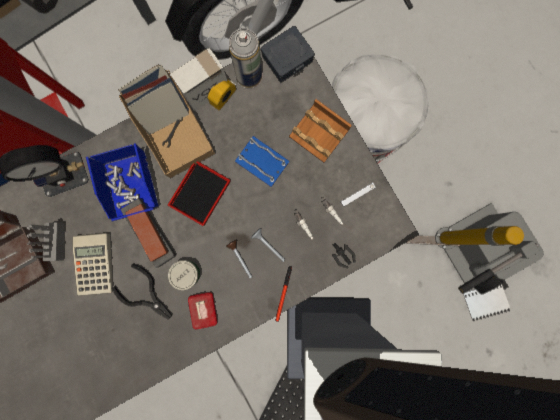

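View pics/scene0.png

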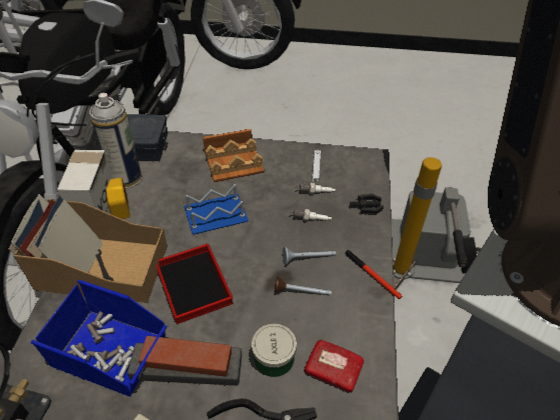

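The top view shows the parts: plugs near (304,223) and (332,210), valves near (240,256) and (267,245), gauge (358,194), tray (199,193), stand (262,161) and rack (320,130). I'll enlarge it.

```bash
python3 - <<'E'
import cv2
i=cv2.imread("pics/top0.png")[90:290,160:420]
cv2.imwrite("pics/crop1.png",cv2.resize(i,None,fx=3,fy=3,interpolation=cv2.INTER_CUBIC))
E
```

```text
(no output)
```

View pics/crop1.png

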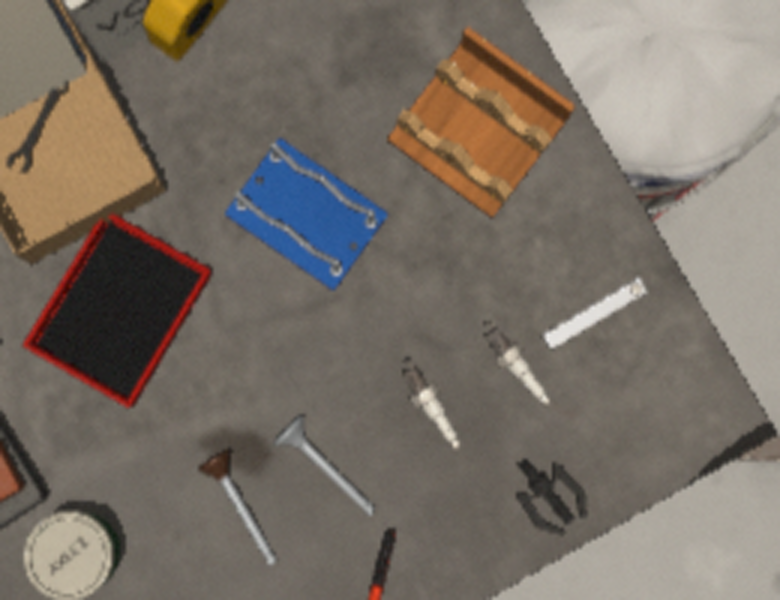

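```bash
cat > h.py <<'E'
import numpy as np,cv2
from plant import r
from scipy.spatial.transform import Rotation as Ro
def cam(n):
    s=r.get_state() ; c=r.capture(n); c={k:np.array(v) for k,v in c.items()}
    if n=="wrist":
        T=np.eye(4);T[:3,:3]=Ro.from_euler('xyz',s['eef_rot'],degrees=True).as_matrix();T[:3,3]=s['tcp_pos']
        M=np.linalg.inv(T@c['T_tool_cam']);c['R']=M[:3,:3];c['t']=M[:3,3]
    return c
def ray(c,uv,z):
    uv=np.atleast_2d(uv).astype(float)
    d=np.c_[(uv[:,0]-c['cx'])/c['fx'],(uv[:,1]-c['cy'])/c['fy'],np.ones(len(uv))]@c['R']
    o=-c['R'].T@c['t']; return o+d*((z-o[2])/d[:,2])[:,None]
def proj(c,X):
    p=np.atleast_2d(X)@c['R'].T+c['t'];return np.c_[p[:,0]/p[:,2]*c['fx']+c['cx'],p[:,1]/p[:,2]*c['fy']+c['cy']]
def rect(c,mask,z):
    "largest blob of mask cast on plane z: centre, sizes, direction (deg) of long side"
    cs,_=cv2.findContours(mask.astype(np.uint8),cv2.RETR_EXTERNAL,cv2.CHAIN_APPROX_NONE)
    k=max(cs,key=cv2.contourArea)[:,0];P=ray(c,k,z)[:,:2]
    (x,y),(w,h),a=cv2.minAreaRect((P*1000).astype(np.float32))
    if w>h:w,h,a=h,w,a+90   # a of w side; long side = a+90
    return np.round([x,y,w,h,(a+90)%180],1)
def axis(c,tail,head,zt,zh):
    a=ray(c,tail,zt)[0];b=ray(c,head,zh)[0];d=b-a
    return ((a+b)/2).round(4),np.linalg.norm(d).round(4),np.degrees(np.arctan2(d[1],d[0])).round(1)
E
python3 - <<'E'
from h import *
c=dict(np.load("top0.npz"));h,s,v=[x.astype(int) for x in cv2.split(cv2.cvtColor(c['image'],cv2.COLOR_BGR2HSV))]
w=np.zeros(h.shape,bool);w[90:290,160:420]=1
b=w&(h>95)&(h<125)&(s>120)&(v>60);b[:,:230]=0
print("stand",rect(c,b,.005))
rd=w&((h<8)|(h>172))&(s>150)&(v>80);rd[:,240:]=0;rd[240:]=0
print("tray",rect(c,rd,.02))
o=w&(h>5)&(h<22)&(s>90)&(v>70);o[:,:285]=0;o[165:]=0
print("rack",rect(c,o,.02))
wh=w&(v>170)&(s<40);g=wh.copy();g[:,:338]=0;g[210:]=0;g[:176]=0;g[:,378:]=0
print("gauge",rect(c,g,.01))
f=lambda u,v:(160+(u-1)/3,90+(v-1)/3)
# rack hand corners of base near/left/right side
for n,t,e,zt,zh in (("plug_a",(458,447),(405,358),.006,.018),("plug_b",(547,403),(487,323),.006,.018),("v_in",(372,513),(285,424),.004,.016),("v_ex",(271,562),(213,455),.004,.014)):
    print(n,*axis(c,f(*t),f(*e),zt,zh))
print("rack corners",ray(c,[f(390,137),f(495,216)],.004).round(4)," board top",ray(c,[f(466,30),f(573,104)],.04).round(4))
print("puller",ray(c,f(550,495),0),"tin",ray(c,f(67,555),.048))
E
```

```text
stand [591.6 273.6  65.  108.6  55.7]
tray [515.3 418.5 101.  127.3 150.9]
rack [670.9 131.2 110.6 115.8 143.6]
gauge [517.9  37.1  12.7  90.  121.7]
plug_a [0.4438 0.1674 0.012 ] 0.0827 32.0
plug_b [0.4763 0.0996 0.012 ] 0.0803 38.5
v_in [0.3904 0.2482 0.01  ] 0.0989 45.3
v_ex [0.3579 0.3161 0.009 ] 0.0963 29.4
rack corners [[0.6609 0.2028 0.004 ]
 [0.5966 0.1167 0.004 ]]  board top [[0.7391 0.1444 0.04  ]
 [0.68   0.0595 0.04  ]]
puller [[0.37226229 0.07159154 0.        ]] tin [[0.32232267 0.44450544 0.048     ]]
```

```bash
python3 - <<'E'
from h import *
a=dict(np.load("top0.npz"));b=dict(np.load("scene0.npz"))
for n,p,q in (("yellow top",(516,235),(431,164)),("can top",(244,35),(104,103)),("boxlid",(150,68),(40,172)),("red base",(415,242),(395,275)),("grey handle",(500,300),(465,250))):
    A=[]
    for c,(u,v) in((a,p),(b,q)):
        K=np.array([[c['fx'],0,c['cx']],[0,c['fy'],c['cy']],[0,0,1]]);A.append(K@np.c_[c['R'],c['t']])
    X=cv2.triangulatePoints(A[0],A[1],np.array(p,float),np.array(q,float));X=(X[:3]/X[3]).ravel()
    print(n,X.round(3),(proj(a,X)-p).round(1),(proj(b,X)-q).round(1))
E
```

```text
yellow top [ 0.439 -0.549 -0.364] [[-0.3 -0.7]] [[0.5 0. ]]
can top [0.822 0.303 0.181] [[1.  1.2]] [[-1.  -0.3]]
boxlid [0.746 0.492 0.19 ] [[0.8 0.9]] [[-1.  -0.3]]
red base [ 0.402 -0.335 -0.697] [[1.4 2.8]] [[-2.4 -0.1]]
grey handle [ 0.229 -0.687 -0.778] [[ -5.1 -12.5]] [[ 9.8 -0.3]]
```

```bash
cat >> h.py <<'E'
def plan(x,y,z,yaw,N):
    "constant row (slide, delta_rot) that takes the tool in N rows to x,y,z pointing down with yaw"
    from scipy.linalg import logm
    s=r.get_state();mk=lambda p,e:np.block([[Ro.from_euler('xyz',e,degrees=True).as_matrix(),np.array(p)[:,None]],[np.zeros((1,3)),np.ones((1,1))]])
    L=np.real(logm(np.linalg.inv(mk(s['tcp_pos'],s['eef_rot']))@mk([x,y,z],[180,0,yaw])))/N
    print("slide",(L[:3,3]/.15).round(3),"rot",(np.array([L[2,1],L[0,2],L[1,0]])/.08).round(3),"x",N,"| at",s['time_s'].round(2),s['tcp_pos'].round(4),s['eef_rot'].round(1))
E
python3 - <<'E'
from h import *
plan(.50,.055,.16,-58.3,24)
E
```

```text
Traceback (most recent call last):
  File "h.py", line 31, in plan
    print("slide",(L[:3,3]/.15).round(3),"rot",(np.array([L[2,1],L[0,2],L[1,0]])/.08).round(3),"x",N,"| at",s['time_s'].round(2),s['tcp_pos'].round(4),s['eef_rot'].round(1))
                                                                                                            ^^^^^^^^^^^^^^^^^
AttributeError: 'float' object has no attribute 'round'
```

```bash
sed -i "s/s\['time_s'\].round(2)/round(s['time_s'],2)/" h.py; python3 - <<'E'
from h import *
plan(.50,.055,.16,-58.3,24)
E
```

```text
slide [-0.238 -0.01   0.018] rot [ 0.001  0.001 -0.935] x 24 | at 0.15 [ 0.2184 -0.6383  0.2258] [ 179.9   -0.  -161.1]
```

play_rows:
  rows:
    - {"slide": [-0.238,-0.01,0.018],"delta_rot": [0,0,-0.935],"fingers": 0.1}
    - {"slide": [-0.238,-0.01,0.018],"delta_rot": [0,0,-0.935],"fingers": 0.1}
    - {"slide": [-0.238,-0.01,0.018],"delta_rot": [0,0,-0.935],"fingers": 0.1}
    - {"slide": [-0.238,-0.01,0.018],"delta_rot": [0,0,-0.935],"fingers": 0.1}
    - {"slide": [-0.238,-0.01,0.018],"delta_rot": [0,0,-0.935],"fingers": 0.1}
    - {"slide": [-0.238,-0.01,0.018],"delta_rot": [0,0,-0.935],"fingers": 0.1}
    - {"slide": [-0.238,-0.01,0.018],"delta_rot": [0,0,-0.935],"fingers": 0.1}
    - {"slide": [-0.238,-0.01,0.018],"delta_rot": [0,0,-0.935],"fingers": 0.1}
  squeeze: 20

```text
time_s: 1.15
tcp_pos: [0.4595, -0.4905, 0.2044]
eef_rot: [180.0, 0.0, -126.7]
contact_force: [0.7, -0.3, 0.6]
gripper_width: 0.0482
gripper_force: 0.0
```

play_rows:
  rows:
    - {"slide": [-0.238,-0.01,0.018],"delta_rot": [0,0,-0.935],"fingers": 0.1}
    - {"slide": [-0.238,-0.01,0.018],"delta_rot": [0,0,-0.935],"fingers": 0.1}
    - {"slide": [-0.238,-0.01,0.018],"delta_rot": [0,0,-0.935],"fingers": 0.1}
    - {"slide": [-0.238,-0.01,0.018],"delta_rot": [0,0,-0.935],"fingers": 0.1}
    - {"slide": [-0.238,-0.01,0.018],"delta_rot": [0,0,-0.935],"fingers": 0.1}
    - {"slide": [-0.238,-0.01,0.018],"delta_rot": [0,0,-0.935],"fingers": 0.1}
    - {"slide": [-0.238,-0.01,0.018],"delta_rot": [0,0,-0.935],"fingers": 0.1}
    - {"slide": [-0.238,-0.01,0.018],"delta_rot": [0,0,-0.935],"fingers": 0.1}

```text
time_s: 2.15
tcp_pos: [0.5745, -0.2334, 0.1829]
eef_rot: [180.0, 0.0, -92.4]
contact_force: [-0.6, 0.3, 1.0]
gripper_width: 0.0484
gripper_force: 0.0
```

play_rows:
  rows:
    - {"slide": [-0.238,-0.01,0.018],"delta_rot": [0,0,-0.935],"fingers": 0.1}
    - {"slide": [-0.238,-0.01,0.018],"delta_rot": [0,0,-0.935],"fingers": 0.1}
    - {"slide": [-0.238,-0.01,0.018],"delta_rot": [0,0,-0.935],"fingers": 0.1}
    - {"slide": [-0.238,-0.01,0.018],"delta_rot": [0,0,-0.935],"fingers": 0.1}
    - {"slide": [-0.238,-0.01,0.018],"delta_rot": [0,0,-0.935],"fingers": 0.1}
    - {"slide": [-0.238,-0.01,0.018],"delta_rot": [0,0,-0.935],"fingers": 0.1}
    - {"slide": [-0.238,-0.01,0.018],"delta_rot": [0,0,-0.935],"fingers": 0.1}
    - {"slide": [-0.238,-0.01,0.018],"delta_rot": [0,0,-0.935],"fingers": 0.1}

```text
time_s: 3.15
tcp_pos: [0.5246, 0.0438, 0.1615]
eef_rot: [180.0, 0.0, -58.1]
contact_force: [0.1, -0.0, -0.9]
gripper_width: 0.0483
gripper_force: 0.0
```

```bash
python3 - <<'E'
from h import *
c=cam("wrist");cv2.imwrite("pics/w1.png",c['image']);np.savez("w1.npz",**c)
print(proj(c,[[.5179,.0371,.01],[.4763,.0996,.012],[.4438,.1674,.012]]).round(0).tolist());plan(.50,.055,.16,-58.3,1)
E
```

```text
[[296.0, 185.0], [297.0, 262.0], [288.0, 330.0]]
slide [-0.133  0.099  0.008] rot [0.002 0.013 0.094] x 1 | at 3.2 [0.5231 0.046  0.1613] [ 1.80e+02  1.00e-01 -5.79e+01]
```

View pics/w1.png

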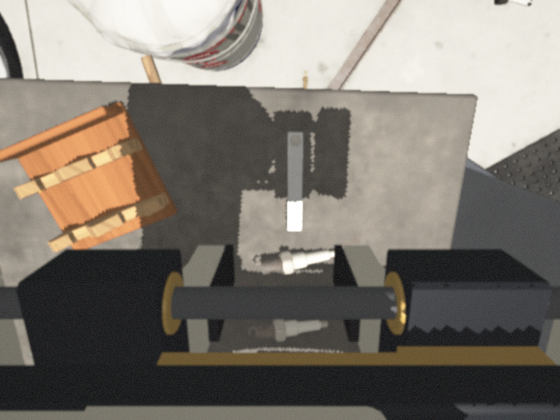

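The wrist view shows the gauge from (295,132) to (295,231), plug_b at about (290,262) between the fingers, and the rack at the left, where predicted.

```bash
python3 - <<'E'
from h import *
c=dict(np.load("w1.npz"))
m,l,a=axis(c,(295,231.5),(295,131.5),.01,.01);print(m,l,a)
print("plug_b",*axis(c,(333,254),(254,263),.006,.018))
print("rack board ends",ray(c,[(0,150),(122,102)],.04).round(4),"front corner",ray(c,[(175,214)],.004).round(4))
plan(m[0],m[1],.02,a,8)
E
```

```text
[0.5192 0.0361 0.01  ] 0.0918 -57.6
plug_b [0.4811 0.0977 0.012 ] 0.0763 34.7
rack board ends [[0.7357 0.1305 0.04  ]
 [0.6693 0.0463 0.04  ]] front corner [[0.598  0.1213 0.004 ]]
slide [0.005 0.007 0.118] rot [ 0.     0.002 -0.007] x 8 | at 3.2 [0.5231 0.046  0.1613] [ 1.80e+02  1.00e-01 -5.79e+01]
```

play_rows:
  rows:
    - {"slide": [0,0,0],"delta_rot": [0,0,0],"fingers": 0.1}
    - {"slide": [0,0,0],"delta_rot": [0,0,0],"fingers": 0.1}

```text
time_s: 3.45
tcp_pos: [0.5253, 0.0424, 0.1618]
eef_rot: [-180.0, -0.0, -58.3]
contact_force: [0.5, 0.4, 0.8]
gripper_width: 0.048
gripper_force: 0.0
```

```bash
python3 - <<'E'
from h import *
plan(.5192,.0361,.003,-57.8,8)
E
```

```text
slide [0.002 0.007 0.132] rot [-0.    -0.    -0.013] x 8 | at 3.45 [0.5253 0.0424 0.1618] [-180.    -0.   -58.3]
```

play_rows:
  rows:
    - {"slide": [0.002,0.007,0.2],"delta_rot": [0,0,-0.013],"fingers": 0.1}
    - {"slide": [0.002,0.007,0.2],"delta_rot": [0,0,-0.013],"fingers": 0.1}
    - {"slide": [0.002,0.007,0.2],"delta_rot": [0,0,-0.013],"fingers": 0.1}
    - {"slide": [0.002,0.007,0.2],"delta_rot": [0,0,-0.013],"fingers": 0.1}
    - {"slide": [0.002,0.007,0.13],"delta_rot": [0,0,-0.013],"fingers": 0.1}
    - {"slide": [0.002,0.007,0.09],"delta_rot": [0,0,-0.013],"fingers": 0.1}
    - {"slide": [0.002,0.007,0.03],"delta_rot": [0,0,-0.013],"fingers": 0.1}
    - {"slide": [0,0.007,0],"delta_rot": [0,0,0],"fingers": 0.1}

```text
time_s: 4.45
tcp_pos: [0.5193, 0.0363, 0.0044]
eef_rot: [-180.0, -0.0, -57.9]
contact_force: [-0.1, -0.1, -0.0]
gripper_width: 0.0484
gripper_force: 0.0
```

play_rows:
  rows:
    - {"slide": [0,0,0],"delta_rot": [0,0,0],"fingers": -1}
    - {"slide": [0,0,0],"delta_rot": [0,0,0],"fingers": -1}
    - {"slide": [0,0,0],"delta_rot": [0,0,0],"fingers": -1}
    - {"slide": [0,0,0],"delta_rot": [0,0,0],"fingers": -1}
    - {"slide": [0,0,0],"delta_rot": [0,0,0],"fingers": -1}
    - {"slide": [0,0,-0.1],"delta_rot": [0,0,0],"fingers": -1}
    - {"slide": [0,0,-0.2],"delta_rot": [0,0,0],"fingers": -1}
    - {"slide": [0,0,-0.3],"delta_rot": [0,0,0],"fingers": -1}
  squeeze: 25

```text
time_s: 5.45
tcp_pos: [0.5183, 0.0362, 0.0951]
eef_rot: [179.9, 0.0, -57.8]
contact_force: [1.1, 1.0, -1.3]
gripper_width: 0.0122
gripper_force: 25.0
```

play_rows:
  rows:
    - {"slide": [0,0,0],"delta_rot": [0,0,0],"fingers": -1}
    - {"slide": [0,0,0],"delta_rot": [0,0,0],"fingers": -1}

```text
time_s: 5.7
tcp_pos: [0.5189, 0.0365, 0.0947]
eef_rot: [-180.0, 0.0, -57.8]
contact_force: [0.0, 0.1, -1.3]
gripper_width: 0.0126
gripper_force: 25.0
```

```bash
python3 - <<'E'
from h import *
plan(.5153,.4185,.09,-29.1,10)
E
```

```text
slide [-0.179 -0.185  0.003] rot [-0.001 -0.    -0.627] x 10 | at 5.7 [0.5189 0.0365 0.0947] [-180.     0.   -57.8]
```

play_rows:
  rows:
    - {"slide": [-0.179,-0.185,0],"delta_rot": [0,0,-0.627],"fingers": -1}
    - {"slide": [-0.179,-0.185,0],"delta_rot": [0,0,-0.627],"fingers": -1}
    - {"slide": [-0.179,-0.185,0],"delta_rot": [0,0,-0.627],"fingers": -1}
    - {"slide": [-0.179,-0.185,0],"delta_rot": [0,0,-0.627],"fingers": -1}
    - {"slide": [-0.179,-0.185,0],"delta_rot": [0,0,-0.627],"fingers": -1}
    - {"slide": [-0.179,-0.185,0],"delta_rot": [0,0,-0.627],"fingers": -1}
    - {"slide": [-0.179,-0.185,0],"delta_rot": [0,0,-0.627],"fingers": -1}
    - {"slide": [-0.179,-0.185,0],"delta_rot": [0,0,-0.627],"fingers": -1}

```text
time_s: 6.7
tcp_pos: [0.5382, 0.3433, 0.0926]
eef_rot: [179.8, 0.0, -34.8]
contact_force: [1.0, -0.7, -0.7]
gripper_width: 0.0126
gripper_force: 25.0
```

play_rows:
  rows:
    - {"slide": [-0.179,-0.185,0],"delta_rot": [0,0,-0.627],"fingers": -1}
    - {"slide": [-0.179,-0.185,0],"delta_rot": [0,0,-0.627],"fingers": -1}
    - {"slide": [0,0,0],"delta_rot": [0,0,0],"fingers": -1}
    - {"slide": [0,0,0],"delta_rot": [0,0,0],"fingers": -1}

```text
time_s: 7.2
tcp_pos: [0.5241, 0.4178, 0.0928]
eef_rot: [179.8, 0.0, -29.1]
contact_force: [-0.6, -0.6, -1.6]
gripper_width: 0.0124
gripper_force: 25.0
```

```bash
python3 - <<'E'
from h import *
plan(.5153,.4185,.010,-29.1,1)
c=cam("wrist");cv2.imwrite("pics/w2.png",c['image']);np.savez("w2.npz",**c)
h,s,v=[x.astype(int) for x in cv2.split(cv2.cvtColor(c['image'],cv2.COLOR_BGR2HSV))]
E
```

```text
slide [-0.053  0.024  0.552] rot [ 0.033  0.006 -0.001] x 1 | at 7.2 [0.5241 0.4178 0.0928] [179.8   0.  -29.1]
```

View pics/w2.png

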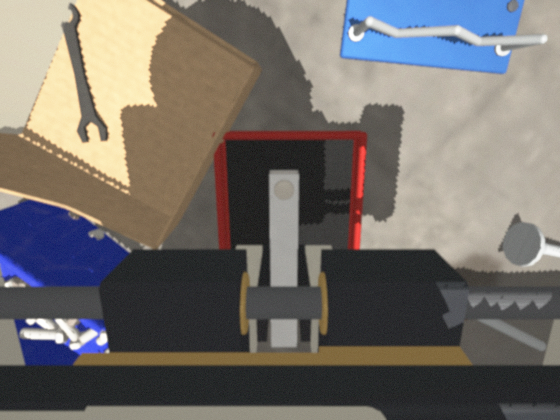

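The gauge is held square over the tray, whose rims are at (220,190) and (362,190). The cardboard box edge runs from (260,70) to (160,245), near the gripper body, so I'll check that clearance.

```bash
python3 - <<'E'
from h import *
a=dict(np.load("top0.npz"));b=dict(np.load("scene0.npz"));w=dict(np.load("w2.npz"))
K=lambda c:np.array([[c['fx'],0,c['cx']],[0,c['fy'],c['cy']],[0,0,1]])@np.c_[c['R'],c['t']]
for n,p,q in(("corner R",(213,152),(260,70)),("corner L",(170,172),(160,245))):
    X=cv2.triangulatePoints(K(a),K(w),np.array(p,float),np.array(q,float));X=(X[:3]/X[3]).ravel()
    print(n,X.round(3),(proj(a,X)-p).round(1),(proj(w,X)-q).round(1))
    d=X[:2]-[.5153,.4185];t=np.radians(-29.1);print(" tool x,y",(d@[np.cos(t),np.sin(t)]).round(3),(d@[np.sin(t),-np.cos(t)]).round(3))
T=ray(w,[(220,133),(366,133),(362,240),(222,240)],.02);print(T.round(4))
print("tray from wrist mid of far rim",((T[0]+T[1])/2).round(4),np.linalg.norm(T[0]-T[1]))
print("yaw",np.degrees(np.arctan2(*(T[1]-T[2])[1::-1])))
t=np.radians(-29.1);print("centre est",((T[0]+T[1])/2)[:2]-.063*np.array([np.cos(t),np.sin(t)]))
E
```

```text
corner R [0.613 0.386 0.023] [[ 0.3 -0.3]] [[-0.5  2. ]]
 tool x,y 0.101 -0.019
corner L [0.556 0.478 0.066] [[-0.6 -0.5]] [[4.3 0.1]]
 tool x,y 0.006 -0.072
[[0.5938 0.4268 0.02  ]
 [0.5481 0.3448 0.02  ]
 [0.4824 0.379  0.02  ]
 [0.5303 0.4648 0.02  ]]
tray from wrist mid of far rim [0.5709 0.3858 0.02  ] 0.09383259088307279
yaw -27.477895631954077
centre est [0.51589922 0.41640188]
```

```bash
python3 - <<'E'
from h import *
plan(.511,.4095,.012,-29.1,1)
E
```

```text
slide [-0.052  0.089  0.542] rot [ 0.026  0.005 -0.007] x 1 | at 7.25 [0.5243 0.4175 0.0932] [179.9   0.  -29.1]
```

play_rows:
  rows:
    - {"slide": [-0.026,0.045,0.1],"delta_rot": [0,0,0],"fingers": -1}
    - {"slide": [-0.026,0.045,0.1],"delta_rot": [0.02,0,0],"fingers": -1}
    - {"slide": [0,0,0.1],"delta_rot": [0,0,0],"fingers": -1}
    - {"slide": [0,0,0.09],"delta_rot": [0,0,0],"fingers": -1}
    - {"slide": [0,0,0.06],"delta_rot": [0,0,0],"fingers": -1}
    - {"slide": [0,0,0.04],"delta_rot": [0,0,0],"fingers": -1}
    - {"slide": [0,0,0.03],"delta_rot": [0,0,0],"fingers": -1}
    - {"slide": [0,0,0],"delta_rot": [0,0,0],"fingers": -1}

```text
time_s: 8.25
tcp_pos: [0.5114, 0.4107, 0.0161]
eef_rot: [-179.9, 0.0, -29.1]
contact_force: [0.8, 0.2, -0.3]
gripper_width: 0.0126
gripper_force: 25.0
```

play_rows:
  rows:
    - {"slide": [0,0,0.018],"delta_rot": [0,0,0],"fingers": -1}
    - {"slide": [0,0,0.018],"delta_rot": [0,0,0],"fingers": -1}
    - {"slide": [0,0,0],"delta_rot": [0,0,0],"fingers": -1}
    - {"slide": [0,0,0],"delta_rot": [0,0,0],"fingers": -0.5}
    - {"slide": [0,0,0],"delta_rot": [0,0,0],"fingers": -0.5}
    - {"slide": [0,0,-0.1],"delta_rot": [0,0,0],"fingers": -0.5}
    - {"slide": [0,0,-0.3],"delta_rot": [0,0,0],"fingers": -0.5}
    - {"slide": [0,0,-0.35],"delta_rot": [0,0,0],"fingers": -0.3}

```text
time_s: 9.25
tcp_pos: [0.5111, 0.4101, 0.125]
eef_rot: [-180.0, -0.0, -29.1]
contact_force: [0.7, 1.2, 0.4]
gripper_width: 0.0271
gripper_force: 0.0
```

```bash
python3 - <<'E'
from h import *
plan(.415,.2482,.165,45.3,18)
E
```

```text
slide [-0.047  0.058 -0.015] rot [-0.    -0.    -0.902] x 18 | at 9.25 [0.5111 0.4101 0.125 ] [-180.    -0.   -29.1]
```

```bash
python3 - <<'E'
from h import *
plan(.3904,.2482,.165,45.3,18)
E
```

```text
slide [-0.057  0.057 -0.015] rot [-0.    -0.    -0.902] x 18 | at 9.25 [0.5111 0.4101 0.125 ] [-180.    -0.   -29.1]
```

play_rows:
  rows:
    - {"slide": [-0.064,0.064,-0.017],"delta_rot": [0,0,-1],"fingers": -0.2}
    - {"slide": [-0.064,0.064,-0.017],"delta_rot": [0,0,-1],"fingers": -0.2}
    - {"slide": [-0.064,0.064,-0.017],"delta_rot": [0,0,-1],"fingers": -0.2}
    - {"slide": [-0.064,0.064,-0.017],"delta_rot": [0,0,-1],"fingers": -0.2}
    - {"slide": [-0.064,0.064,-0.017],"delta_rot": [0,0,-1],"fingers": -0.2}
    - {"slide": [-0.064,0.064,-0.017],"delta_rot": [0,0,-1],"fingers": -0.2}
    - {"slide": [-0.064,0.064,-0.017],"delta_rot": [0,0,-1],"fingers": -0.2}
    - {"slide": [-0.064,0.064,-0.017],"delta_rot": [0,0,-1],"fingers": -0.2}

```text
time_s: 10.25
tcp_pos: [0.4205, 0.3539, 0.145]
eef_rot: [-179.9, -0.1, 7.7]
contact_force: [0.3, -0.8, -0.3]
gripper_width: 0.0352
gripper_force: 0.0
```

play_rows:
  rows:
    - {"slide": [-0.064,0.064,-0.017],"delta_rot": [0,0,-1],"fingers": -0.2}
    - {"slide": [-0.064,0.064,-0.017],"delta_rot": [0,0,-1],"fingers": -0.2}
    - {"slide": [-0.064,0.064,-0.017],"delta_rot": [0,0,-1],"fingers": -0.2}
    - {"slide": [-0.064,0.064,-0.017],"delta_rot": [0,0,-1],"fingers": -0.2}
    - {"slide": [-0.064,0.064,-0.017],"delta_rot": [0,0,-1],"fingers": -0.2}
    - {"slide": [-0.064,0.064,-0.017],"delta_rot": [0,0,-1],"fingers": -0.2}
    - {"slide": [-0.064,0.064,-0.017],"delta_rot": [0,0,-1],"fingers": -0.2}
    - {"slide": [-0.064,0.064,-0.017],"delta_rot": [0,0,-1],"fingers": -0.2}

```text
time_s: 11.25
tcp_pos: [0.3818, 0.2542, 0.1652]
eef_rot: [-180.0, -0.2, 44.4]
contact_force: [1.1, -0.5, -0.2]
gripper_width: 0.0351
gripper_force: 0.0
```

play_rows:
  rows:
    - {"slide": [0,0,0],"delta_rot": [0,0,-0.23],"fingers": -0.2}
    - {"slide": [0,0,0],"delta_rot": [0,0,0],"fingers": -0.2}
    - {"slide": [0,0,0],"delta_rot": [0,0,0],"fingers": -0.2}

```text
time_s: 11.62
tcp_pos: [0.3818, 0.2549, 0.1639]
eef_rot: [-180.0, -0.1, 45.3]
contact_force: [-1.1, 0.3, -1.1]
gripper_width: 0.035
gripper_force: 0.0
```

```bash
python3 - <<'E'
from h import *
c=cam("wrist");cv2.imwrite("pics/w3.png",c['image']);np.savez("w3.npz",**c)
plan(.3904,.2482,.165,45.3,1)
E
```

```text
slide [ 0.009  0.072 -0.008] rot [-0.005 -0.017 -0.007] x 1 | at 11.68 [0.3818 0.2548 0.1638] [-1.80e+02 -1.00e-01  4.53e+01]
```

View pics/w3.png

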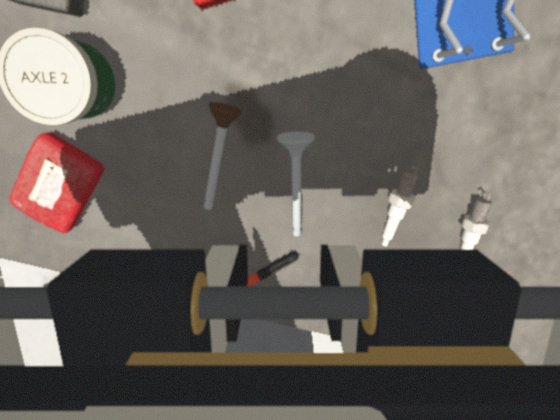

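The view shows valve_in with its stem tip at (296,235), neck at (296,158) and head at (296,138). valve_ex has its tip at (208,208) and neck at (219,128). plug_a runs from (385,244) to (405,170).

```bash
python3 - <<'E'
from h import *
c=dict(np.load("w3.npz"))
for n,t,k in(("in",(296.5,235.5),(296,158)),("ex",(207.5,208.5),(219.5,130))):
    a=ray(c,t,.005)[0];b=ray(c,k,.0135)[0];d=(b-a)/np.linalg.norm(b-a)
    print(n,"origin",(a+.048*d).round(4),"yaw",np.degrees(np.arctan2(d[1],d[0])).round(1),"stem seen",np.linalg.norm(b-a).round(4))
    if n=="in": o=a+.048*d;y=np.degrees(np.arctan2(d[1],d[0]))
print("plug_a",*axis(c,(385,245),(406,170),.006,.018))
plan(o[0],o[1],.004,y,8)
E
```

```text
in origin [0.3906 0.2457 0.0103] yaw 46.4 stem seen 0.0766
ex origin [0.3575 0.315  0.0104] yaw 32.6 stem seen 0.0753
plug_a [0.4415 0.1681 0.012 ] 0.0772 38.6
slide [-0.     0.011  0.133] rot [-0.001 -0.002 -0.031] x 8 | at 11.68 [0.3818 0.2548 0.1638] [-1.80e+02 -1.00e-01  4.53e+01]
```

play_rows:
  rows:
    - {"slide": [0,0.022,0.2],"delta_rot": [0,0,-0.06],"fingers": -0.2}
    - {"slide": [0,0.022,0.2],"delta_rot": [0,0,-0.06],"fingers": -0.2}
    - {"slide": [0,0.022,0.2],"delta_rot": [0,0,-0.06],"fingers": -0.2}
    - {"slide": [0,0.022,0.2],"delta_rot": [0,0,-0.06],"fingers": -0.2}
    - {"slide": [0,0,0.13],"delta_rot": [0,0,0],"fingers": -0.2}
    - {"slide": [0,0,0.09],"delta_rot": [0,0,0],"fingers": -0.2}
    - {"slide": [0,0,0.045],"delta_rot": [0,0,0],"fingers": -0.2}
    - {"slide": [0,0,0],"delta_rot": [0,0,0],"fingers": -0.2}

```text
time_s: 12.68
tcp_pos: [0.3913, 0.2456, 0.004]
eef_rot: [-180.0, -0.1, 46.4]
contact_force: [-0.7, -0.4, -0.1]
gripper_width: 0.0349
gripper_force: 0.0
```

play_rows:
  rows:
    - {"slide": [0,0,0],"delta_rot": [0,0,0],"fingers": -1}
    - {"slide": [0,0,0],"delta_rot": [0,0,0],"fingers": -1}
    - {"slide": [0,0,0],"delta_rot": [0,0,0],"fingers": -1}
    - {"slide": [0,0,0],"delta_rot": [0,0,0],"fingers": -1}
    - {"slide": [0,0,-0.1],"delta_rot": [0,0,0],"fingers": -1}
    - {"slide": [0,0,-0.25],"delta_rot": [0,0,0],"fingers": -1}
    - {"slide": [0,0,-0.35],"delta_rot": [0,0,0],"fingers": -1}
    - {"slide": [0,0,0],"delta_rot": [0,0,0],"fingers": -1}
  squeeze: 35

```text
time_s: 13.68
tcp_pos: [0.3929, 0.2474, 0.1129]
eef_rot: [-179.9, -0.5, 46.4]
contact_force: [0.5, -0.8, -1.6]
gripper_width: 0.0069
gripper_force: 35.0
```

```bash
python3 - <<'E'
from h import *
t=np.radians(-35.8);Y=np.array([np.cos(t),np.sin(t)]);X=np.array([-Y[1],Y[0]])
# rack frame: yaw of its y = -35.8 -> x axis = y rotated -90
X=np.array([Y[1],-Y[0]]);B=(np.array([[.7391,.1444],[.68,.0595],[.7357,.1305],[.6693,.0463]]))
F=np.array([[.6609,.2028],[.5966,.1167]])
print("centre from top: board",B[:2].mean(0)-.0475*Y,"front",F.mean(0)+.054*Y,"rect .6709 .1312")
print("front corner wrist",np.array([.598,.1213])+.054*Y-.054*X, "board wrist",B[2:].mean(0)-.0475*Y)
print("X",X,"Y",Y)
E
```

```text
centre from top: board [0.67102447 0.12973549] front [0.67254745 0.12816229] rect .6709 .1312
front corner wrist [0.67338516 0.13350973] board wrist [0.66397447 0.11618549]
X [-0.58495767 -0.81106382] Y [ 0.81106382 -0.58495767]
```

```bash
python3 - <<'E'
from h import *
plan(.6796,.155,.14,-35.8,20)
E
```

```text
slide [ 0.101  0.043 -0.009] rot [-0.005 -0.004  0.897] x 20 | at 13.68 [0.3929 0.2474 0.1129] [-179.9   -0.5   46.4]
```

play_rows:
  rows:
    - {"slide": [0.101,0.043,-0.02],"delta_rot": [0,0,0.897],"fingers": -1}
    - {"slide": [0.101,0.043,-0.02],"delta_rot": [0,0,0.897],"fingers": -1}
    - {"slide": [0.101,0.043,-0.02],"delta_rot": [0,0,0.897],"fingers": -1}
    - {"slide": [0.101,0.043,-0.02],"delta_rot": [0,0,0.897],"fingers": -1}
    - {"slide": [0.101,0.043,-0.02],"delta_rot": [0,0,0.897],"fingers": -1}
    - {"slide": [0.101,0.043,-0.02],"delta_rot": [0,0,0.897],"fingers": -1}
    - {"slide": [0.101,0.043,-0.02],"delta_rot": [0,0,0.897],"fingers": -1}
    - {"slide": [0.101,0.043,-0.02],"delta_rot": [0,0,0.897],"fingers": -1}

```text
time_s: 14.68
tcp_pos: [0.5196, 0.2652, 0.1322]
eef_rot: [-180.0, 0.0, 13.4]
contact_force: [0.4, -0.3, -0.7]
gripper_width: 0.0066
gripper_force: 35.0
```

play_rows:
  rows:
    - {"slide": [0.101,0.043,-0.01],"delta_rot": [0,0,0.897],"fingers": -1}
    - {"slide": [0.101,0.043,-0.01],"delta_rot": [0,0,0.897],"fingers": -1}
    - {"slide": [0.101,0.043,0],"delta_rot": [0,0,0.897],"fingers": -1}
    - {"slide": [0.101,0.043,0],"delta_rot": [0,0,0.897],"fingers": -1}
    - {"slide": [0.101,0.043,0],"delta_rot": [0,0,0.897],"fingers": -1}
    - {"slide": [0.101,0.043,0],"delta_rot": [0,0,0.897],"fingers": -1}
    - {"slide": [0.101,0.043,0],"delta_rot": [0,0,0.897],"fingers": -1}
    - {"slide": [0.101,0.043,0],"delta_rot": [0,0,0.897],"fingers": -1}

```text
time_s: 15.68
tcp_pos: [0.6382, 0.2123, 0.1349]
eef_rot: [-180.0, 0.1, -19.5]
contact_force: [-0.1, -1.1, -1.2]
gripper_width: 0.007
gripper_force: 35.0
```

play_rows:
  rows:
    - {"slide": [0.101,0.043,0],"delta_rot": [0,0,0.897],"fingers": -1}
    - {"slide": [0.101,0.043,0],"delta_rot": [0,0,0.897],"fingers": -1}
    - {"slide": [0.101,0.043,0],"delta_rot": [0,0,0.897],"fingers": -1}
    - {"slide": [0.101,0.043,0],"delta_rot": [0,0,0.897],"fingers": -1}
    - {"slide": [0,0,0],"delta_rot": [0,0,0],"fingers": -1}
    - {"slide": [0,0,0],"delta_rot": [0,0,0],"fingers": -1}
    - {"slide": [0,0,0],"delta_rot": [0,0,0],"fingers": -1}

```text
time_s: 16.55
tcp_pos: [0.6814, 0.164, 0.136]
eef_rot: [-179.9, 0.0, -35.8]
contact_force: [-0.5, 0.1, -0.4]
gripper_width: 0.0071
gripper_force: 35.0
```

```bash
python3 - <<'E'
from h import *
c=cam("wrist");cv2.imwrite("pics/w4.png",c['image']);np.savez("w4.npz",**c)
plan(.6796,.155,.14,-35.8,1)
E
```

```text
slide [ 0.025  0.056 -0.026] rot [-0.019  0.004  0.007] x 1 | at 16.6 [0.6814 0.164  0.1361] [-179.9    0.   -35.8]
```

View pics/w4.png

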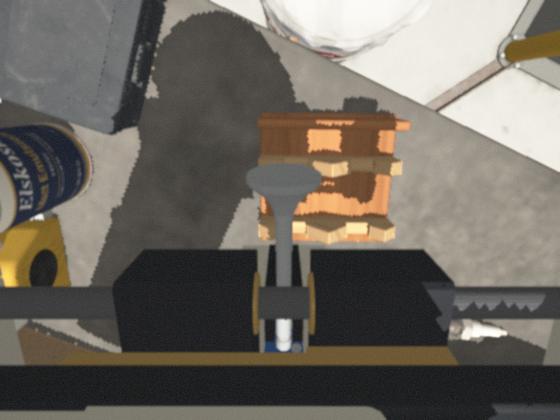

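```bash
python3 - <<'E'
from h import *
c=dict(np.load("w4.npz"))
i=c['image'][95:255,230:430];cv2.imwrite("pics/crop4.png",cv2.resize(i,None,fx=3.75,fy=3.75,interpolation=cv2.INTER_CUBIC))
E
```

```text
(no output)
```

View pics/crop4.png

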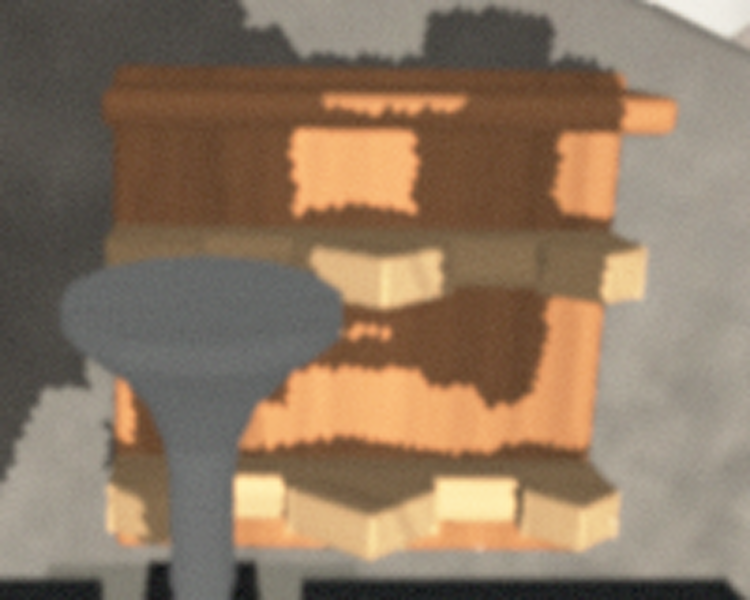

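```bash
python3 - <<'E'
from h import *
c=dict(np.load("w4.npz"));f=lambda u,v:(230+u/3.75-.4,95+v/3.75-.4)
P=ray(c,[f(385,308),f(370,556)],.045)[:,:2];d=P[0]-P[1]
print(P.round(4),"len(52)",np.linalg.norm(d).round(4),"yaw",np.degrees(np.arctan2(d[1],d[0])).round(1))
B=ray(c,[f(105,92),f(105,124),f(677,97),f(677,132)],.04)[:,:2];e=B[[0,1]].mean(0)-B[[2,3]].mean(0);print("board",B.round(4),"len(108)",np.linalg.norm(e).round(4),"yaw y",np.degrees(np.arctan2(e[1],e[0])).round(1)-90)
t=np.radians(-35.8);Y=np.array([np.cos(t),np.sin(t)]);X=np.array([Y[1],-Y[0]])
print("centre",P.mean(0)+.015*Y,B.mean(0)-.0475*Y)
q=ray(c,[(283,181),(284,262),(284,345)],.14)
print("valve at tool height",q.round(4))
E
```

```text
[[0.681  0.1229]
 [0.6401 0.1536]] len(52) 0.0512 yaw -36.9
board [[0.7445 0.1426]
 [0.7398 0.1461]
 [0.6814 0.0566]
 [0.6758 0.0598]] len(108) 0.1071 yaw y -36.4
centre [0.67270298 0.12947942] [0.67187317 0.12905035]
valve at tool height [[0.7168 0.1404 0.14  ]
 [0.6843 0.1632 0.14  ]
 [0.6462 0.1907 0.14  ]]
```

```bash
python3 - <<'E'
from h import *
plan(.6807,.1541,.0235,-36.4,1)
E
```

```text
slide [0.035 0.057 0.751] rot [-0.019  0.005  0.138] x 1 | at 16.6 [0.6814 0.164  0.1361] [-179.9    0.   -35.8]
```

play_rows:
  rows:
    - {"slide": [0.018,0.029,0],"delta_rot": [-0.01,0,0.07],"fingers": -1}
    - {"slide": [0.017,0.028,0.1],"delta_rot": [-0.01,0,0.07],"fingers": -1}
    - {"slide": [0,0,0.17],"delta_rot": [0,0,0],"fingers": -1}
    - {"slide": [0,0,0.16],"delta_rot": [0,0,0],"fingers": -1}
    - {"slide": [0,0,0.12],"delta_rot": [0,0,0],"fingers": -1}
    - {"slide": [0,0,0.1],"delta_rot": [0,0,0],"fingers": -1}
    - {"slide": [0,0,0.06],"delta_rot": [0,0,0],"fingers": -1}
    - {"slide": [0,0,0.03],"delta_rot": [0,0,0],"fingers": -1}

```text
time_s: 17.6
tcp_pos: [0.681, 0.1536, 0.0248]
eef_rot: [180.0, 0.0, -36.5]
contact_force: [-1.1, -0.8, -1.3]
gripper_width: 0.0066
gripper_force: 35.0
```

play_rows:
  rows:
    - {"slide": [0,0,0.01],"delta_rot": [0,0,0],"fingers": -1}
    - {"slide": [0,0,0],"delta_rot": [0,0,0],"fingers": -1}

```text
time_s: 17.85
tcp_pos: [0.6812, 0.1537, 0.0243]
eef_rot: [-180.0, -0.0, -36.5]
contact_force: [-0.8, -0.9, -0.6]
gripper_width: 0.0067
gripper_force: 35.0
```

play_rows:
  rows:
    - {"slide": [0,0,0.01],"delta_rot": [0,0,0],"fingers": -1}
    - {"slide": [0,0,0],"delta_rot": [0,0,0],"fingers": -0.5}
    - {"slide": [0,0,0],"delta_rot": [0,0,0],"fingers": -0.5}
    - {"slide": [0,0,0],"delta_rot": [0,0,0],"fingers": -0.5}
    - {"slide": [0,0,-0.15],"delta_rot": [0,0,0],"fingers": -0.5}
    - {"slide": [0,0,-0.3],"delta_rot": [0,0,0],"fingers": -0.5}
    - {"slide": [0,0,-0.35],"delta_rot": [0,0,0],"fingers": -0.3}
    - {"slide": [0,0,0],"delta_rot": [0,0,0],"fingers": -0.2}

```text
time_s: 18.85
tcp_pos: [0.6838, 0.1546, 0.1479]
eef_rot: [-179.6, -0.3, -36.4]
contact_force: [0.5, 0.0, 0.0]
gripper_width: 0.0332
gripper_force: 0.0
```

```bash
python3 - <<'E'
from h import *
c=cam("wrist");cv2.imwrite("pics/w5.png",c['image']);np.savez("w5.npz",**c)
plan(.3575,.315,.14,32.6,17)
E
```

```text
slide [-0.138 -0.062  0.002] rot [-0.002 -0.003 -0.886] x 17 | at 18.9 [0.6822 0.1542 0.145 ] [-1.797e+02 -1.000e-01 -3.650e+01]
```

View pics/w5.png

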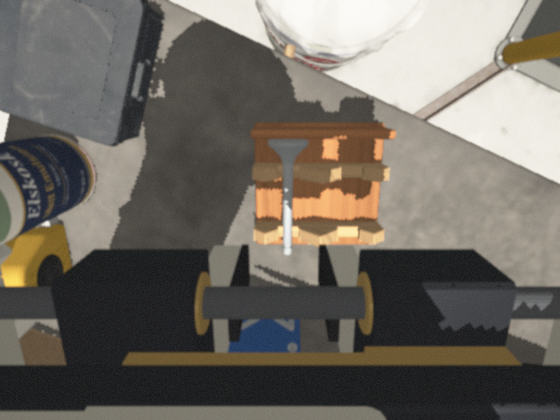

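valve_in lies in the left notch, from (288,140) to (288,253), with its head before the back-board. Next is valve_ex.

play_rows:
  rows:
    - {"slide": [-0.138,-0.062,0],"delta_rot": [0,0,-0.886],"fingers": -0.2}
    - {"slide": [-0.138,-0.062,0],"delta_rot": [0,0,-0.886],"fingers": -0.2}
    - {"slide": [-0.138,-0.062,0],"delta_rot": [0,0,-0.886],"fingers": -0.2}
    - {"slide": [-0.138,-0.062,0],"delta_rot": [0,0,-0.886],"fingers": -0.2}
    - {"slide": [-0.138,-0.062,0],"delta_rot": [0,0,-0.886],"fingers": -0.2}
    - {"slide": [-0.138,-0.062,0],"delta_rot": [0,0,-0.886],"fingers": -0.2}
    - {"slide": [-0.138,-0.062,0],"delta_rot": [0,0,-0.886],"fingers": -0.2}
    - {"slide": [-0.138,-0.062,0],"delta_rot": [0,0,-0.886],"fingers": -0.2}

```text
time_s: 19.9
tcp_pos: [0.5562, 0.2842, 0.1423]
eef_rot: [-180.0, 0.0, -3.7]
contact_force: [-0.4, 0.5, -0.7]
gripper_width: 0.0351
gripper_force: 0.0
```

play_rows:
  rows:
    - {"slide": [-0.138,-0.062,0],"delta_rot": [0,0,-0.886],"fingers": -0.2}
    - {"slide": [-0.138,-0.062,0],"delta_rot": [0,0,-0.886],"fingers": -0.2}
    - {"slide": [-0.138,-0.062,0],"delta_rot": [0,0,-0.886],"fingers": -0.2}
    - {"slide": [-0.138,-0.062,0],"delta_rot": [0,0,-0.886],"fingers": -0.2}
    - {"slide": [-0.138,-0.062,0],"delta_rot": [0,0,-0.886],"fingers": -0.2}
    - {"slide": [-0.138,-0.062,0],"delta_rot": [0,0,-0.886],"fingers": -0.2}
    - {"slide": [-0.138,-0.062,0],"delta_rot": [0,0,-0.886],"fingers": -0.2}
    - {"slide": [-0.138,-0.062,0],"delta_rot": [0,0,-0.886],"fingers": -0.2}

```text
time_s: 20.9
tcp_pos: [0.3823, 0.3266, 0.1423]
eef_rot: [-180.0, -0.0, 28.8]
contact_force: [-0.1, 1.0, 0.1]
gripper_width: 0.035
gripper_force: 0.0
```

play_rows:
  rows:
    - {"slide": [-0.138,-0.062,0],"delta_rot": [0,0,-0.886],"fingers": -0.2}
    - {"slide": [0,0,0],"delta_rot": [0,0,0],"fingers": -0.2}
    - {"slide": [0,0,0],"delta_rot": [0,0,0],"fingers": -0.2}
    - {"slide": [0,0,0],"delta_rot": [0,0,0],"fingers": -0.2}

```text
time_s: 21.4
tcp_pos: [0.3614, 0.325, 0.1423]
eef_rot: [-180.0, -0.0, 32.5]
contact_force: [-0.0, 0.2, -0.1]
gripper_width: 0.0351
gripper_force: 0.0
```

```bash
python3 - <<'E'
from h import *
w=dict(np.load("w5.npz"));t=np.radians(-36.4);Y=np.array([np.cos(t),np.sin(t)]);X=np.array([Y[1],-Y[0]])
q=ray(w,[(288,254),(288,165)],.026)[:,:2]-[.6723,.1293];print("v_in in rack: tail,neck",(q@X).round(4),(q@Y).round(4))
c=cam("wrist");cv2.imwrite("pics/w6.png",c['image']);np.savez("w6.npz",**c)
print(proj(c,[[.3575-.0404,.315-.0258,.005],[.3575,.315,.009],[.3794,.329,.0135]]).round(0).tolist())
plan(.3575,.315,.004,32.6,1)
E
```

```text
v_in in rack: tail,neck [-0.0256 -0.0258] [-0.0558  0.0214]
[[290.0, 253.0], [290.0, 204.0], [290.0, 175.0]]
slide [-0.057  0.042  0.921] rot [-0.     0.002 -0.014] x 1 | at 21.45 [0.3614 0.3249 0.1422] [-180.     0.    32.5]
```

View pics/w6.png

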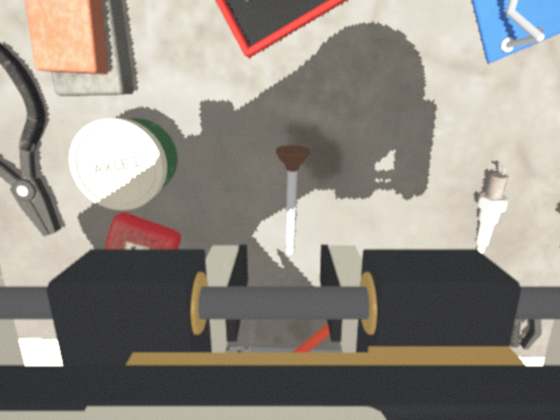

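valve_ex runs from (290,254) to (293,172), which confirms the estimate to about 1 mm and 2°.

play_rows:
  rows:
    - {"slide": [-0.015,0.012,0.2],"delta_rot": [0,0,0.1],"fingers": -0.2}
    - {"slide": [-0.015,0.012,0.2],"delta_rot": [0,0,0.1],"fingers": -0.2}
    - {"slide": [-0.015,0.012,0.2],"delta_rot": [0,0,0.1],"fingers": -0.2}
    - {"slide": [-0.012,0.01,0.15],"delta_rot": [0,0,0.05],"fingers": -0.2}
    - {"slide": [0,0,0.09],"delta_rot": [0,0,0],"fingers": -0.2}
    - {"slide": [0,0,0.055],"delta_rot": [0,0,0],"fingers": -0.2}
    - {"slide": [0,0,0.026],"delta_rot": [0,0,0],"fingers": -0.2}
    - {"slide": [0,0,0],"delta_rot": [0,0,0],"fingers": -0.2}

```text
time_s: 22.45
tcp_pos: [0.3576, 0.3149, 0.0043]
eef_rot: [-180.0, -0.0, 31.0]
contact_force: [-0.3, -0.0, 0.4]
gripper_width: 0.0349
gripper_force: 0.0
```

play_rows:
  rows:
    - {"slide": [0,0,0],"delta_rot": [0,0,0],"fingers": -1}
    - {"slide": [0,0,0],"delta_rot": [0,0,0],"fingers": -1}
    - {"slide": [0,0,0],"delta_rot": [0,0,0],"fingers": -1}
    - {"slide": [0,0,0],"delta_rot": [0,0,0],"fingers": -1}
    - {"slide": [0,0,-0.1],"delta_rot": [0,0,0],"fingers": -1}
    - {"slide": [0,0,-0.3],"delta_rot": [0,0,0],"fingers": -1}
    - {"slide": [0,0,-0.4],"delta_rot": [0,0,0],"fingers": -1}
    - {"slide": [0,0,-0.1],"delta_rot": [0,0,0],"fingers": -1}

```text
time_s: 23.45
tcp_pos: [0.3585, 0.3162, 0.143]
eef_rot: [-179.8, -0.3, 31.0]
contact_force: [-0.2, -0.4, -0.6]
gripper_width: 0.0067
gripper_force: 35.0
```

play_rows:
  rows:
    - {"slide": [0,0,0],"delta_rot": [0,0,0],"fingers": -1}

```text
time_s: 23.58
tcp_pos: [0.3577, 0.3151, 0.1403]
eef_rot: [-179.9, -0.1, 31.0]
contact_force: [0.5, 0.2, -1.2]
gripper_width: 0.0065
gripper_force: 35.0
```

```bash
python3 - <<'E'
from h import *
# rack x=+25,y=-8
t=np.radians(-36.4);Y=np.array([np.cos(t),np.sin(t)]);X=np.array([Y[1],-Y[0]])
g=np.array([.6723,.1293])+.025*X-.008*Y;print(g)
plan(g[0],g[1],.14,-36.4,16)
E
```

```text
[0.65102538 0.11392501]
slide [0.134 0.083 0.   ] rot [-0.002 -0.001  0.918] x 16 | at 23.57 [0.3577 0.3151 0.1403] [-1.799e+02 -1.000e-01  3.100e+01]
```

play_rows:
  rows:
    - {"slide": [0.134,0.083,0],"delta_rot": [0,0,0.918],"fingers": -1}
    - {"slide": [0.134,0.083,0],"delta_rot": [0,0,0.918],"fingers": -1}
    - {"slide": [0.134,0.083,0],"delta_rot": [0,0,0.918],"fingers": -1}
    - {"slide": [0.134,0.083,0],"delta_rot": [0,0,0.918],"fingers": -1}
    - {"slide": [0.134,0.083,0],"delta_rot": [0,0,0.918],"fingers": -1}
    - {"slide": [0.134,0.083,0],"delta_rot": [0,0,0.918],"fingers": -1}
    - {"slide": [0.134,0.083,0],"delta_rot": [0,0,0.918],"fingers": -1}
    - {"slide": [0.134,0.083,0],"delta_rot": [0,0,0.918],"fingers": -1}

```text
time_s: 24.58
tcp_pos: [0.5369, 0.2636, 0.1366]
eef_rot: [179.9, 0.2, -2.8]
contact_force: [0.1, 0.9, -0.9]
gripper_width: 0.0068
gripper_force: 35.0
```

play_rows:
  rows:
    - {"slide": [0.134,0.083,0],"delta_rot": [0,0,0.918],"fingers": -1}
    - {"slide": [0.134,0.083,0],"delta_rot": [0,0,0.918],"fingers": -1}
    - {"slide": [0.134,0.083,0],"delta_rot": [0,0,0.918],"fingers": -1}
    - {"slide": [0.134,0.083,0],"delta_rot": [0,0,0.918],"fingers": -1}
    - {"slide": [0.134,0.083,0],"delta_rot": [0,0,0.918],"fingers": -1}
    - {"slide": [0.134,0.083,0],"delta_rot": [0,0,0.918],"fingers": -1}
    - {"slide": [0.134,0.083,0],"delta_rot": [0,0,0.918],"fingers": -1}
    - {"slide": [0.134,0.083,0],"delta_rot": [0,0,0.918],"fingers": -1}

```text
time_s: 25.58
tcp_pos: [0.659, 0.1222, 0.1377]
eef_rot: [179.9, 0.1, -36.6]
contact_force: [0.3, 0.6, -1.1]
gripper_width: 0.0069
gripper_force: 35.0
```

play_rows:
  rows:
    - {"slide": [0,0,0],"delta_rot": [0,0,0],"fingers": -1}
    - {"slide": [0,0,0],"delta_rot": [0,0,0],"fingers": -1}
    - {"slide": [0,0,0],"delta_rot": [0,0,0],"fingers": -1}

```text
time_s: 25.95
tcp_pos: [0.6588, 0.1238, 0.1391]
eef_rot: [-180.0, 0.0, -36.3]
contact_force: [0.1, -0.2, -1.2]
gripper_width: 0.0068
gripper_force: 35.0
```

```bash
python3 - <<'E'
from h import *
plan(.651,.1139,.0235,-36.4,1)
E
```

```text
slide [-0.003  0.084  0.77 ] rot [-0.001  0.003  0.016] x 1 | at 25.95 [0.6588 0.1238 0.1391] [-180.     0.   -36.3]
```

play_rows:
  rows:
    - {"slide": [0,0.042,0],"delta_rot": [0,0,0.016],"fingers": -1}
    - {"slide": [-0.003,0.042,0.1],"delta_rot": [0,0,0],"fingers": -1}
    - {"slide": [0,0,0.18],"delta_rot": [0,0,0],"fingers": -1}
    - {"slide": [0,0,0.16],"delta_rot": [0,0,0],"fingers": -1}
    - {"slide": [0,0,0.13],"delta_rot": [0,0,0],"fingers": -1}
    - {"slide": [0,0,0.1],"delta_rot": [0,0,0],"fingers": -1}
    - {"slide": [0,0,0.06],"delta_rot": [0,0,0],"fingers": -1}
    - {"slide": [0,0,0.04],"delta_rot": [0,0,0],"fingers": -1}

```text
time_s: 26.95
tcp_pos: [0.6512, 0.1135, 0.0233]
eef_rot: [180.0, 0.0, -36.4]
contact_force: [-1.2, -1.5, 5.4]
gripper_width: 0.0069
gripper_force: 35.0
```

play_rows:
  rows:
    - {"slide": [0,0,0.005],"delta_rot": [0,0,0],"fingers": -1}
    - {"slide": [0,0,0],"delta_rot": [0,0,0],"fingers": -0.5}
    - {"slide": [0,0,0],"delta_rot": [0,0,0],"fingers": -0.5}
    - {"slide": [0,0,0],"delta_rot": [0,0,0],"fingers": -0.5}
    - {"slide": [0,0,-0.15],"delta_rot": [0,0,0],"fingers": -0.5}
    - {"slide": [0,0,-0.3],"delta_rot": [0,0,0],"fingers": -0.5}
    - {"slide": [0,0,-0.35],"delta_rot": [0,0,0],"fingers": -0.3}
    - {"slide": [0,0,0],"delta_rot": [0,0,0],"fingers": 0}

```text
time_s: 27.95
tcp_pos: [0.654, 0.1145, 0.1483]
eef_rot: [-179.6, -0.3, -36.4]
contact_force: [1.0, -0.3, 0.1]
gripper_width: 0.0354
gripper_force: 0.0
```

```bash
python3 - <<'E'
from h import *
c=cam("wrist");np.savez("w7.npz",**c);i=c['image'][90:260,180:420];cv2.imwrite("pics/w7.png",cv2.resize(i,None,fx=3,fy=3,interpolation=cv2.INTER_CUBIC))
plan(.4811,.0977,.16,36,17)
E
```

```text
slide [-0.072  0.007 -0.006] rot [-0.002 -0.003 -0.929] x 17 | at 28.0 [0.6523 0.1141 0.1454] [-1.797e+02 -1.000e-01 -3.640e+01]
```

View pics/w7.png

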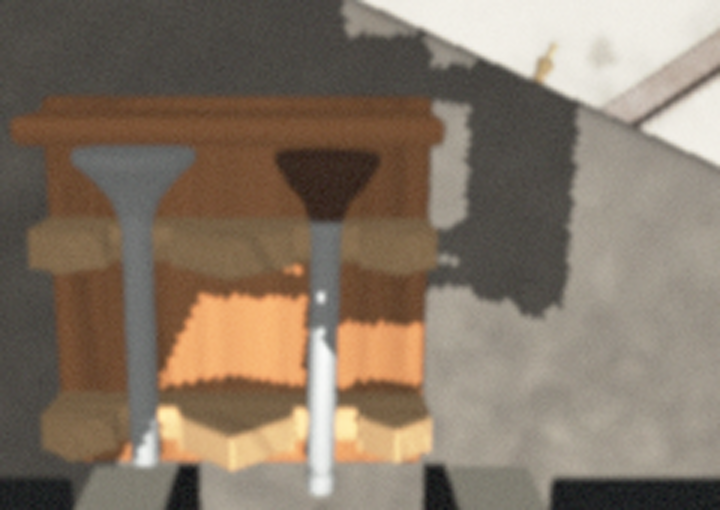

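Both valves lie in their notches with heads before the board: crop head (327,160) and tail (320,490) for valve_ex. Now plug_b.

play_rows:
  rows:
    - {"slide": [-0.072,0.007,-0.006],"delta_rot": [0,0,-0.929],"fingers": 0}
    - {"slide": [-0.072,0.007,-0.006],"delta_rot": [0,0,-0.929],"fingers": 0}
    - {"slide": [-0.072,0.007,-0.006],"delta_rot": [0,0,-0.929],"fingers": 0}
    - {"slide": [-0.072,0.007,-0.006],"delta_rot": [0,0,-0.929],"fingers": 0}
    - {"slide": [-0.072,0.007,-0.006],"delta_rot": [0,0,-0.929],"fingers": 0}
    - {"slide": [-0.072,0.007,-0.006],"delta_rot": [0,0,-0.929],"fingers": 0}
    - {"slide": [-0.072,0.007,-0.006],"delta_rot": [0,0,-0.929],"fingers": 0}
    - {"slide": [-0.072,0.007,-0.006],"delta_rot": [0,0,-0.929],"fingers": 0}

```text
time_s: 29.0
tcp_pos: [0.5678, 0.1369, 0.1486]
eef_rot: [180.0, 0.1, -2.2]
contact_force: [-0.1, -0.6, 0.3]
gripper_width: 0.044
gripper_force: 0.0
```

play_rows:
  rows:
    - {"slide": [-0.072,0.007,-0.006],"delta_rot": [0,0,-0.929],"fingers": 0}
    - {"slide": [-0.072,0.007,-0.006],"delta_rot": [0,0,-0.929],"fingers": 0}
    - {"slide": [-0.072,0.007,-0.006],"delta_rot": [0,0,-0.929],"fingers": 0}
    - {"slide": [-0.072,0.007,-0.006],"delta_rot": [0,0,-0.929],"fingers": 0}
    - {"slide": [-0.072,0.007,-0.006],"delta_rot": [0,0,-0.929],"fingers": 0}
    - {"slide": [-0.072,0.007,-0.006],"delta_rot": [0,0,-0.929],"fingers": 0}
    - {"slide": [-0.072,0.007,-0.006],"delta_rot": [0,0,-0.929],"fingers": 0}
    - {"slide": [-0.072,0.007,-0.006],"delta_rot": [0,0,-0.929],"fingers": 0}

```text
time_s: 30.0
tcp_pos: [0.4865, 0.1101, 0.1561]
eef_rot: [-180.0, 0.1, 31.8]
contact_force: [0.1, 1.1, -1.2]
gripper_width: 0.0437
gripper_force: 0.0
```

play_rows:
  rows:
    - {"slide": [-0.072,0.007,-0.006],"delta_rot": [0,0,-0.929],"fingers": 0}
    - {"slide": [0,0,0],"delta_rot": [0,0,0],"fingers": 0}
    - {"slide": [0,0,0],"delta_rot": [0,0,0],"fingers": 0}
    - {"slide": [0,0,0],"delta_rot": [0,0,0],"fingers": 0}

```text
time_s: 30.5
tcp_pos: [0.4791, 0.1041, 0.1578]
eef_rot: [-180.0, 0.0, 35.9]
contact_force: [0.5, 0.2, 0.2]
gripper_width: 0.044
gripper_force: 0.0
```

```bash
python3 - <<'E'
from h import *
c=cam("wrist");cv2.imwrite("pics/w8.png",c['image']);np.savez("w8.npz",**c)
plan(.4811,.0977,.16,36,1)
E
```

```text
slide [-0.014  0.043 -0.014] rot [-0.003  0.006 -0.018] x 1 | at 30.55 [0.4791 0.1041 0.1579] [-180.     0.    35.9]
```

View pics/w8.png

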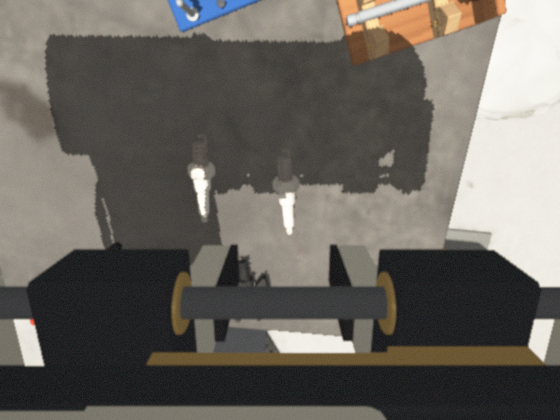

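plug_b has its tail at (290,236) and hexagon at (286,184); plug_a has its tail at (204,221) and hexagon at (200.5,170).

```bash
python3 - <<'E'
from h import *
c=dict(np.load("w8.npz"));h,s,v=[x.astype(int) for x in cv2.split(cv2.cvtColor(c['image'],cv2.COLOR_BGR2HSV))]
for n,u in(("b",288),("a",201)):
    for y in range(130,242,6): print(n,y,v[y,u-18:u+19:2].tolist())
for n,t,k in(("b",(290,236),(286,184)),("a",(204.5,221),(200.5,170))):
    a=ray(c,t,.0056)[0];b=ray(c,k,.0134)[0];d=(b-a)/np.linalg.norm(b-a)
    print(n,(a+.041*d).round(4),"tail-hex(50)",np.linalg.norm(b-a).round(4),"yaw",np.degrees(np.arctan2(d[1],d[0])).round(1))
E
```

```text
b 130 [75, 71, 71, 76, 67, 73, 75, 69, 69, 72, 74, 71, 78, 75, 79, 80, 82, 81, 79]
b 136 [71, 74, 74, 72, 77, 74, 74, 70, 77, 71, 74, 69, 74, 83, 76, 78, 77, 75, 75]
b 142 [75, 71, 68, 70, 75, 74, 69, 74, 77, 77, 81, 79, 78, 74, 77, 76, 77, 73, 74]
b 148 [68, 71, 70, 73, 74, 77, 76, 77, 82, 79, 78, 79, 74, 69, 67, 70, 75, 76, 73]
b 154 [74, 75, 71, 75, 75, 73, 76, 78, 78, 87, 81, 74, 76, 71, 73, 67, 72, 70, 74]
b 160 [69, 76, 79, 80, 92, 88, 91, 94, 94, 94, 85, 74, 73, 70, 76, 72, 71, 74, 77]
b 166 [70, 70, 75, 73, 88, 90, 85, 95, 96, 95, 87, 78, 79, 77, 76, 76, 79, 73, 78]
b 172 [75, 71, 71, 70, 83, 87, 93, 91, 93, 89, 87, 76, 75, 67, 78, 70, 77, 74, 76]
b 178 [70, 72, 89, 110, 93, 86, 87, 89, 94, 86, 82, 100, 118, 111, 84, 74, 74, 71, 73]
b 184 [71, 98, 120, 118, 120, 116, 128, 130, 128, 129, 127, 127, 119, 120, 121, 119, 96, 103, 102]
b 190 [72, 80, 100, 118, 121, 126, 128, 127, 130, 127, 124, 123, 119, 124, 149, 153, 153, 156, 156]
b 196 [157, 157, 150, 153, 149, 146, 151, 158, 236, 254, 252, 243, 188, 127, 148, 147, 146, 150, 148]
b 202 [148, 152, 152, 153, 160, 242, 254, 254, 2
[... 1737 characters left out ...]
 70, 66, 67, 68, 64, 124, 254, 255, 253, 164, 142, 95, 68, 70, 96, 139, 144]
a 208 [71, 70, 69, 72, 66, 74, 70, 84, 191, 255, 245, 167, 140, 96, 72, 68, 71, 118, 141]
a 214 [71, 73, 69, 70, 73, 70, 72, 66, 95, 197, 240, 172, 118, 74, 68, 69, 72, 122, 143]
a 220 [71, 71, 69, 76, 70, 72, 71, 69, 74, 91, 114, 111, 92, 73, 72, 70, 71, 88, 136]
a 226 [69, 72, 74, 72, 69, 70, 65, 72, 69, 70, 75, 74, 70, 71, 68, 69, 67, 72, 103]
a 232 [73, 67, 70, 67, 70, 69, 71, 74, 71, 72, 71, 71, 70, 69, 66, 67, 70, 69, 104]
a 238 [69, 69, 70, 68, 75, 73, 71, 68, 71, 67, 73, 71, 70, 76, 71, 70, 71, 71, 74]
b [0.4768 0.0976 0.0117] tail-hex(50) 0.0528 yaw 40.2
a [0.4449 0.1673 0.012 ] tail-hex(50) 0.0502 yaw 34.4
```

```bash
sed -i 's/def plan(x,y,z,yaw,N)/def plan(x,y,z,yaw,N,p=0)/; s/\[180,0,yaw\]/[180,p,yaw]/' h.py; python3 - <<'E'
from h import *
plan(.479,.0997,.004,39.5,1)
E
```

```text
slide [-0.018  0.023  1.026] rot [-0.003  0.006 -0.781] x 1 | at 30.55 [0.4791 0.1041 0.1579] [-180.     0.    35.9]
```

play_rows:
  rows:
    - {"slide": [-0.005,0.006,0.2],"delta_rot": [0,0,-0.195],"fingers": 0}
    - {"slide": [-0.005,0.006,0.2],"delta_rot": [0,0,-0.195],"fingers": 0}
    - {"slide": [-0.004,0.006,0.2],"delta_rot": [0,0,-0.195],"fingers": 0}
    - {"slide": [-0.004,0.005,0.19],"delta_rot": [0,0,-0.195],"fingers": 0}
    - {"slide": [0,0,0.12],"delta_rot": [0,0,0],"fingers": 0}
    - {"slide": [0,0,0.08],"delta_rot": [0,0,0],"fingers": 0}
    - {"slide": [0,0,0.036],"delta_rot": [0,0,0],"fingers": 0}
    - {"slide": [0,0,0],"delta_rot": [0,0,0],"fingers": 0}

```text
time_s: 31.55
tcp_pos: [0.4789, 0.0997, 0.0042]
eef_rot: [-180.0, 0.0, 39.5]
contact_force: [0.3, 0.4, 0.3]
gripper_width: 0.0441
gripper_force: 0.0
```

play_rows:
  rows:
    - {"slide": [0,0,0],"delta_rot": [0,0,0],"fingers": -1}
    - {"slide": [0,0,0],"delta_rot": [0,0,0],"fingers": -1}
    - {"slide": [0,0,0],"delta_rot": [0,0,0],"fingers": -1}
    - {"slide": [0,0,0],"delta_rot": [0,0,0],"fingers": -1}
    - {"slide": [0,0,-0.1],"delta_rot": [0,0,0],"fingers": -1}
    - {"slide": [0,0,-0.3],"delta_rot": [0,0,0],"fingers": -1}
    - {"slide": [0,0,-0.4],"delta_rot": [0,0,0],"fingers": -1}
    - {"slide": [0,0,-0.1],"delta_rot": [0,0,0],"fingers": -1}

```text
time_s: 32.55
tcp_pos: [0.4806, 0.1005, 0.143]
eef_rot: [179.9, -0.4, 39.6]
contact_force: [-0.5, 0.4, -1.0]
gripper_width: 0.0198
gripper_force: 35.0
```

play_rows:
  rows:
    - {"slide": [0,0,0],"delta_rot": [0,0,0],"fingers": -1}

```text
time_s: 32.67
tcp_pos: [0.4791, 0.0999, 0.14]
eef_rot: [-180.0, -0.1, 39.5]
contact_force: [-0.7, 0.1, -0.4]
gripper_width: 0.0204
gripper_force: 35.0
```

```bash
python3 - <<'E'
from h import *
# stand: refine from wrist views w2 (far) and top; list blue corners
c=dict(np.load("top0.npz"));h,s,v=[x.astype(int) for x in cv2.split(cv2.cvtColor(c['image'],cv2.COLOR_BGR2HSV))]
m=(h>95)&(h<125)&(s>100)&(v>50);m[:,:230]=0;m[:135]=0;m[190:]=0;m[:,300:]=0
m=cv2.morphologyEx(m.astype(np.uint8),cv2.MORPH_CLOSE,np.ones((5,5)));print(rect(c,m,.005))
P=ray(c,np.argwhere(m)[:,::-1],.005)[:,:2];print("centroid",P.mean(0).round(4))
t=np.radians(-34.3);Y=np.array([np.cos(t),np.sin(t)]);X=np.array([Y[1],-Y[0]])
for g in(.025,-.025):print((P.mean(0)+g*X).round(4))
plan(.61,.30,.14,-34.3,17,9)
E
```

```text
[596.6 270.3  77.3 109.4  55.7]
centroid [0.5961 0.2699]
[0.5821 0.2492]
[0.6102 0.2905]
slide [ 0.059 -0.082 -0.003] rot [ 0.073 -0.1    0.945] x 17 | at 32.67 [0.4791 0.0999 0.14  ] [-1.80e+02 -1.00e-01  3.95e+01]
```

```bash
python3 - <<'E'
from h import *
plan(.6118,.2894,.13,-34.3,18)
E
```

```text
slide [ 0.056 -0.073  0.004] rot [-0.001 -0.001  0.895] x 18 | at 32.67 [0.4791 0.0999 0.14  ] [-1.80e+02 -1.00e-01  3.95e+01]
```

play_rows:
  rows:
    - {"slide": [0.056,-0.073,0.004],"delta_rot": [0,0,0.895],"fingers": -1}
    - {"slide": [0.056,-0.073,0.004],"delta_rot": [0,0,0.895],"fingers": -1}
    - {"slide": [0.056,-0.073,0.004],"delta_rot": [0,0,0.895],"fingers": -1}
    - {"slide": [0.056,-0.073,0.004],"delta_rot": [0,0,0.895],"fingers": -1}
    - {"slide": [0.056,-0.073,0.004],"delta_rot": [0,0,0.895],"fingers": -1}
    - {"slide": [0.056,-0.073,0.004],"delta_rot": [0,0,0.895],"fingers": -1}
    - {"slide": [0.056,-0.073,0.004],"delta_rot": [0,0,0.895],"fingers": -1}
    - {"slide": [0.056,-0.073,0.004],"delta_rot": [0,0,0.895],"fingers": -1}

```text
time_s: 33.67
tcp_pos: [0.501, 0.2057, 0.1319]
eef_rot: [179.9, 0.2, 6.6]
contact_force: [0.5, 0.2, 0.1]
gripper_width: 0.0202
gripper_force: 35.0
```

play_rows:
  rows:
    - {"slide": [0.056,-0.073,0.004],"delta_rot": [0,0,0.895],"fingers": -1}
    - {"slide": [0.056,-0.073,0.004],"delta_rot": [0,0,0.895],"fingers": -1}
    - {"slide": [0.056,-0.073,0.004],"delta_rot": [0,0,0.895],"fingers": -1}
    - {"slide": [0.056,-0.073,0.004],"delta_rot": [0,0,0.895],"fingers": -1}
    - {"slide": [0.056,-0.073,0.004],"delta_rot": [0,0,0.895],"fingers": -1}
    - {"slide": [0.056,-0.073,0.004],"delta_rot": [0,0,0.895],"fingers": -1}
    - {"slide": [0.056,-0.073,0.004],"delta_rot": [0,0,0.895],"fingers": -1}
    - {"slide": [0.056,-0.073,0.004],"delta_rot": [0,0,0.895],"fingers": -1}

```text
time_s: 34.67
tcp_pos: [0.5785, 0.2824, 0.1265]
eef_rot: [179.8, 0.1, -26.3]
contact_force: [-1.0, 0.8, -0.5]
gripper_width: 0.0201
gripper_force: 35.0
```

play_rows:
  rows:
    - {"slide": [0.056,-0.073,0.004],"delta_rot": [0,0,0.895],"fingers": -1}
    - {"slide": [0.056,-0.073,0.004],"delta_rot": [0,0,0.895],"fingers": -1}
    - {"slide": [0,0,0],"delta_rot": [0,0,0],"fingers": -1}
    - {"slide": [0,0,0],"delta_rot": [0,0,0],"fingers": -1}
    - {"slide": [0,0,0],"delta_rot": [0,0,0],"fingers": -1}

```text
time_s: 35.3
tcp_pos: [0.6038, 0.2939, 0.1279]
eef_rot: [180.0, 0.0, -34.3]
contact_force: [0.1, 0.2, -1.0]
gripper_width: 0.0204
gripper_force: 35.0
```

```bash
python3 - <<'E'
from h import *
c=cam("wrist");cv2.imwrite("pics/w9.png",c['image']);np.savez("w9.npz",**c)
plan(.6118,.2894,.13,-34.3,1)
E
```

```text
slide [ 0.061 -0.004 -0.012] rot [0.004 0.005 0.006] x 1 | at 35.35 [0.604  0.294  0.1282] [180.    0.  -34.3]
```

View pics/w9.png

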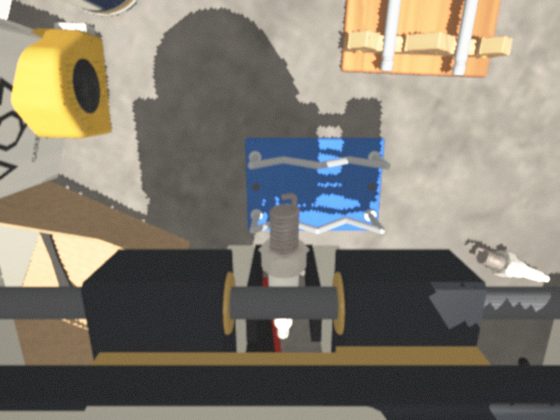

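The plug is held straight, with its electrode at (288,197) and tail at (284,335). The stand plate shows from (246,139) to (383,137), down to about (381,230).

```bash
python3 - <<'E'
from h import *
c=dict(np.load("w9.npz"));h,s,v=[x.astype(int) for x in cv2.split(cv2.cvtColor(c['image'],cv2.COLOR_BGR2HSV))]
m=(h>95)&(h<125)&(s>110)&(v>40);m[:125]=0;m[245:]=0;m[:,:238]=0;m[:,395:]=0
m=cv2.morphologyEx(m.astype(np.uint8),cv2.MORPH_CLOSE,np.ones((9,9)));print(rect(c,m,.005))
k=ray(c,[(246,139),(383,138),(381,231)],.005);print(k.round(4),np.linalg.norm(k[0]-k[1]),np.linalg.norm(k[1]-k[2]))
e=k[0]-k[1];print("yaw y",np.degrees(np.arctan2(e[1],e[0]))-90,"centre",((k[0]+k[2])/2).round(4))
W=ray(c,[(327,162)],.044);print("?",W)
for z in(.13,.14,.15):print(z,ray(c,[(288,197),(284,336)],z).round(4).tolist())
E
```

```text
[598.8 269.3  76.1 108.8  55.7]
[[0.6599 0.2927 0.005 ]
 [0.6    0.2034 0.005 ]
 [0.533  0.2435 0.005 ]] 0.10750949536575471 0.07808084957027925
yaw y -33.85030631894894 centre [0.5965 0.2681 0.005 ]
? [[0.61708521 0.25000511 0.044     ]]
0.13 [[0.632, 0.2738, 0.13], [0.5712, 0.3173, 0.13]]
0.14 [[0.6344, 0.2723, 0.14], [0.5775, 0.3131, 0.14]]
0.15 [[0.6368, 0.2709, 0.15], [0.5837, 0.3089, 0.15]]
```

```bash
python3 - <<'E'
from h import *
plan(.6132,.2888,.075,-34.2,4,9)
# further vertical descent at pitch 9: world down per mm in tool axes
print("down unit in tool:",np.sin(np.radians(9)).round(3),np.cos(np.radians(9)).round(3))
E
```

```text
slide [ 0.025 -0.002  0.087] rot [ 0.001 -0.49  -0.004] x 4 | at 35.35 [0.604  0.294  0.1282] [180.    0.  -34.3]
down unit in tool: 0.156 0.988
```

play_rows:
  rows:
    - {"slide": [0.025,-0.002,0.087],"delta_rot": [0,-0.49,0],"fingers": -1}
    - {"slide": [0.025,-0.002,0.087],"delta_rot": [0,-0.49,0],"fingers": -1}
    - {"slide": [0.025,-0.002,0.087],"delta_rot": [0,-0.49,0],"fingers": -1}
    - {"slide": [0.025,-0.002,0.087],"delta_rot": [0,-0.49,0],"fingers": -1}
    - {"slide": [0,0,0],"delta_rot": [0,0,0],"fingers": -1}
    - {"slide": [0,0,0],"delta_rot": [0,0,0],"fingers": -1}

```text
time_s: 36.1
tcp_pos: [0.615, 0.2886, 0.0761]
eef_rot: [-180.0, 8.9, -34.3]
contact_force: [-0.6, 0.1, -0.7]
gripper_width: 0.0205
gripper_force: 35.0
```

```bash
python3 - <<'E'
from h import *
plan(.6132,.2888,.024,-34.2,6,9)
E
```

```text
slide [0.007 0.001 0.057] rot [-0.001 -0.003 -0.003] x 6 | at 36.1 [0.615  0.2886 0.0761] [-180.     8.9  -34.3]
```

play_rows:
  rows:
    - {"slide": [0.01,0.001,0.08],"delta_rot": [0,0,0],"fingers": -1}
    - {"slide": [0.01,0.001,0.08],"delta_rot": [0,0,0],"fingers": -1}
    - {"slide": [0.008,0.001,0.07],"delta_rot": [0,0,0],"fingers": -1}
    - {"slide": [0.007,0.001,0.05],"delta_rot": [0,0,0],"fingers": -1}
    - {"slide": [0.004,0.001,0.035],"delta_rot": [0,0,0],"fingers": -1}
    - {"slide": [0.003,0,0.025],"delta_rot": [0,0,0],"fingers": -1}
    - {"slide": [0,0,0],"delta_rot": [0,0,0],"fingers": -1}

```text
time_s: 36.98
tcp_pos: [0.6129, 0.2885, 0.0255]
eef_rot: [180.0, 9.0, -34.3]
contact_force: [-4.5, -2.5, 8.9]
gripper_width: 0.0208
gripper_force: 35.0
```

play_rows:
  rows:
    - {"slide": [0,0,0],"delta_rot": [0,0,0],"fingers": -0.34}
    - {"slide": [0,0,0],"delta_rot": [0,0,0],"fingers": -0.34}
    - {"slide": [0,0,0],"delta_rot": [0,0,0],"fingers": -0.34}
    - {"slide": [-0.008,0,-0.05],"delta_rot": [0,0,0],"fingers": -0.34}
    - {"slide": [-0.03,0,-0.2],"delta_rot": [0,0,0],"fingers": -0.34}
    - {"slide": [-0.05,0,-0.3],"delta_rot": [0,0.9,0],"fingers": -0.34}
    - {"slide": [0,0,-0.25],"delta_rot": [0,1,0],"fingers": 0}
    - {"slide": [0,0,0],"delta_rot": [0,0,0],"fingers": 0}

```text
time_s: 37.98
tcp_pos: [0.6165, 0.289, 0.1498]
eef_rot: [-179.6, 0.1, -34.2]
contact_force: [-0.8, -0.5, -0.7]
gripper_width: 0.0418
gripper_force: 0.0
```

```bash
python3 - <<'E'
from h import *
c=cam("wrist");np.savez("w10.npz",**c);i=c['image'];cv2.imwrite("pics/w10.png",i)
cv2.imwrite("pics/w10c.png",cv2.resize(i[110:300,200:420],None,fx=3,fy=3,interpolation=cv2.INTER_CUBIC))
plan(.4449,.1673,.14,35,17)
E
```

```text
slide [-0.072  0.05   0.003] rot [-0.004  0.001 -0.888] x 17 | at 38.02 [0.6156 0.2882 0.1475] [-179.8    0.2  -34.2]
```

View pics/w10c.png

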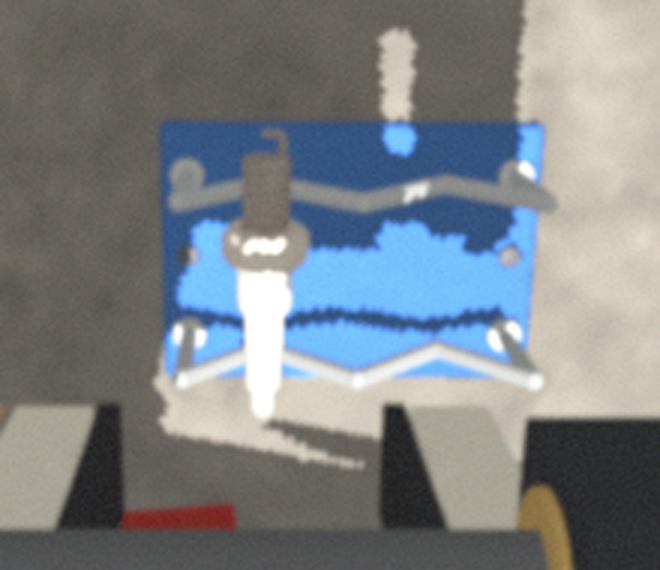

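plug_b rests in the left saddle, with thread on the rear wire, insulator on the front wire and the hexagon between them at crop (265,245). Now plug_a.

```bash
python3 - <<'E'
from h import *
w=dict(np.load("w10.npz"));t=np.radians(-34.2);Y=np.array([np.cos(t),np.sin(t)]);X=np.array([Y[1],-Y[0]])
q=ray(w,[(200+262/3,110+416/3),(200+268/3,110+132/3),(200+265/3,110+245/3)],.03)[:,:2]-[.5975,.2692];print("plug_b in stand: tail,tip,hex",(q@X).round(4),(q@Y).round(4))
plan(.4467,.1692,.15,35,17)
E
```

```text
plug_b in stand: tail,tip,hex [-0.0257 -0.0245 -0.0251] [-0.0405  0.0402  0.0097]
slide [-0.071  0.049 -0.001] rot [-0.004  0.001 -0.888] x 17 | at 38.02 [0.6156 0.2882 0.1475] [-179.8    0.2  -34.2]
```

play_rows:
  rows:
    - {"slide": [-0.071,0.049,0],"delta_rot": [0,0,-0.888],"fingers": 0}
    - {"slide": [-0.071,0.049,0],"delta_rot": [0,0,-0.888],"fingers": 0}
    - {"slide": [-0.071,0.049,0],"delta_rot": [0,0,-0.888],"fingers": 0}
    - {"slide": [-0.071,0.049,0],"delta_rot": [0,0,-0.888],"fingers": 0}
    - {"slide": [-0.071,0.049,0],"delta_rot": [0,0,-0.888],"fingers": 0}
    - {"slide": [-0.071,0.049,0],"delta_rot": [0,0,-0.888],"fingers": 0}
    - {"slide": [-0.071,0.049,0],"delta_rot": [0,0,-0.888],"fingers": 0}
    - {"slide": [-0.071,0.049,0],"delta_rot": [0,0,-0.888],"fingers": 0}

```text
time_s: 39.02
tcp_pos: [0.516, 0.2609, 0.1444]
eef_rot: [-179.9, 0.3, -1.7]
contact_force: [-0.7, -0.2, -0.5]
gripper_width: 0.0441
gripper_force: 0.0
```

play_rows:
  rows:
    - {"slide": [-0.071,0.049,0],"delta_rot": [0,0,-0.888],"fingers": 0}
    - {"slide": [-0.071,0.049,0],"delta_rot": [0,0,-0.888],"fingers": 0}
    - {"slide": [-0.071,0.049,0],"delta_rot": [0,0,-0.888],"fingers": 0}
    - {"slide": [-0.071,0.049,0],"delta_rot": [0,0,-0.888],"fingers": 0}
    - {"slide": [-0.071,0.049,0],"delta_rot": [0,0,-0.888],"fingers": 0}
    - {"slide": [-0.071,0.049,0],"delta_rot": [0,0,-0.888],"fingers": 0}
    - {"slide": [-0.071,0.049,0],"delta_rot": [0,0,-0.888],"fingers": 0}
    - {"slide": [-0.071,0.049,0],"delta_rot": [0,0,-0.888],"fingers": 0}

```text
time_s: 40.02
tcp_pos: [0.4466, 0.1859, 0.1448]
eef_rot: [-179.7, 0.2, 30.9]
contact_force: [0.0, -0.5, 0.2]
gripper_width: 0.0438
gripper_force: 0.0
```

play_rows:
  rows:
    - {"slide": [-0.071,0.049,0],"delta_rot": [0,0,-0.888],"fingers": 0}
    - {"slide": [0,0,0],"delta_rot": [0,0,0],"fingers": 0}
    - {"slide": [0,0,0],"delta_rot": [0,0,0],"fingers": 0}
    - {"slide": [0,0,0],"delta_rot": [0,0,0],"fingers": 0}

```text
time_s: 40.52
tcp_pos: [0.442, 0.1752, 0.1453]
eef_rot: [-179.7, 0.1, 34.8]
contact_force: [1.3, -0.7, 0.2]
gripper_width: 0.044
gripper_force: 0.0
```

```bash
python3 - <<'E'
from h import *
c=cam("wrist");np.savez("w11.npz",**c);v=c['image'].max(2).astype(int);cv2.imwrite("pics/w11.png",c['image'])
m=np.uint8(v>215);m[:120]=0;m[246:]=0;m[:,:230]=0;m[:,340:]=0
n,l,st,ce=cv2.connectedComponentsWithStats(m)
for i in range(1,n):
    if st[i,4]>60:
        ys,xs=np.nonzero(l==i);print(st[i],ce[i].round(1),[ (y,round(xs[ys==y].mean(),1)) for y in range(ys.min(),ys.max()+1,6)],ys.max(),xs[ys==ys.max()].mean())
print(proj(c,[[.4442-.041*np.cos(.61),.1675-.041*np.sin(.61),.0056],[.4442+.009*np.cos(.61),.1675+.009*np.sin(.61),.0134]]).round(1).tolist())
plan(.4467,.1692,.004,35,1)
E
```

```text
[ 230  189  110   57 5322] [288.6 218.6] [(189, np.float64(302.1)), (195, np.float64(293.6)), (201, np.float64(284.3)), (207, np.float64(284.5)), (213, np.float64(286.5)), (219, np.float64(288.0)), (225, np.float64(289.0)), (231, np.float64(289.5)), (237, np.float64(290.5)), (243, np.float64(288.7))] 245 287.6190476190476
[[291.7, 238.4], [292.2, 186.7]]
slide [0.004 0.053 0.942] rot [-0.059  0.025 -0.032] x 1 | at 40.58 [0.4419 0.1752 0.1453] [-1.797e+02  1.000e-01  3.490e+01]
```

```bash
python3 - <<'E'
from h import *
v=dict(np.load("w11.npz"))['image'].max(2).astype(int)
for y in range(150,248,6): print(y,v[y,270:314:2].tolist())
E
```

```text
150 [115, 114, 115, 114, 116, 115, 118, 113, 114, 116, 115, 121, 135, 128, 125, 120, 117, 114, 117, 122, 122, 122]
156 [116, 112, 114, 110, 111, 112, 112, 114, 115, 112, 120, 118, 120, 116, 128, 134, 112, 116, 120, 118, 117, 120]
162 [114, 115, 113, 111, 112, 111, 113, 112, 126, 143, 135, 134, 142, 147, 149, 142, 123, 116, 113, 115, 119, 115]
168 [117, 118, 114, 114, 116, 116, 116, 108, 121, 136, 140, 138, 140, 145, 138, 126, 120, 117, 116, 120, 117, 112]
174 [108, 113, 109, 111, 111, 112, 111, 109, 128, 138, 140, 146, 152, 151, 135, 134, 115, 115, 117, 118, 122, 120]
180 [109, 111, 110, 108, 111, 130, 176, 181, 147, 138, 145, 143, 146, 144, 141, 147, 173, 172, 129, 113, 116, 120]
186 [111, 111, 112, 113, 125, 182, 191, 190, 185, 189, 203, 207, 205, 220, 218, 219, 193, 192, 180, 129, 118, 115]
192 [112, 112, 113, 112, 110, 124, 171, 191, 197, 201, 197, 205, 201, 205, 206, 197, 192, 195, 222, 225, 225, 226]
198 [180, 197, 193, 217, 219, 200, 184, 224, 255, 255, 255, 255, 255, 255, 255, 255, 217, 221, 222, 224, 226, 224]
204 [227, 224, 226, 226, 222, 221, 224, 251, 255, 255, 255, 255, 
[... 154 characters left out ...]
 221, 225]
216 [223, 221, 223, 220, 220, 220, 221, 221, 253, 255, 255, 255, 255, 255, 239, 222, 226, 224, 225, 224, 221, 224]
222 [227, 224, 223, 223, 222, 222, 223, 220, 254, 255, 255, 255, 255, 255, 222, 219, 220, 220, 219, 219, 219, 221]
228 [224, 226, 224, 222, 223, 225, 222, 221, 252, 255, 255, 255, 255, 255, 220, 220, 218, 218, 219, 218, 218, 219]
234 [226, 226, 227, 223, 225, 227, 226, 223, 225, 253, 255, 255, 255, 220, 221, 222, 222, 220, 220, 221, 219, 219]
240 [224, 225, 224, 224, 225, 227, 226, 226, 224, 225, 226, 228, 225, 218, 220, 222, 222, 222, 223, 222, 219, 218]
246 [228, 226, 227, 227, 225, 225, 226, 227, 228, 228, 230, 225, 226, 223, 225, 220, 220, 220, 220, 221, 220, 219]
```

play_rows:
  rows:
    - {"slide": [0.001,0.014,0.2],"delta_rot": [-0.03,0.01,0.05],"fingers": 0}
    - {"slide": [0.001,0.014,0.2],"delta_rot": [-0.03,0.01,0.05],"fingers": 0}
    - {"slide": [0.001,0.014,0.2],"delta_rot": [0,0,0.04],"fingers": 0}
    - {"slide": [0.001,0.014,0.15],"delta_rot": [0,0,0.04],"fingers": 0}
    - {"slide": [0,0,0.1],"delta_rot": [0,0,0],"fingers": 0}
    - {"slide": [0,0,0.06],"delta_rot": [0,0,0],"fingers": 0}
    - {"slide": [0,0,0.032],"delta_rot": [0,0,0],"fingers": 0}
    - {"slide": [0,0,0],"delta_rot": [0,0,0],"fingers": 0}

```text
time_s: 41.58
tcp_pos: [0.4469, 0.1686, 0.0042]
eef_rot: [180.0, 0.0, 34.1]
contact_force: [-0.2, -0.8, 1.6]
gripper_width: 0.0439
gripper_force: 0.0
```

play_rows:
  rows:
    - {"slide": [0,0,0],"delta_rot": [0,0,0],"fingers": -1}
    - {"slide": [0,0,0],"delta_rot": [0,0,0],"fingers": -1}
    - {"slide": [0,0,0],"delta_rot": [0,0,0],"fingers": -1}
    - {"slide": [0,0,0],"delta_rot": [0,0,0],"fingers": -1}
    - {"slide": [0,0,-0.1],"delta_rot": [0,0,0],"fingers": -1}
    - {"slide": [0,0,-0.3],"delta_rot": [0,0,0],"fingers": -1}
    - {"slide": [0,0,-0.4],"delta_rot": [0,0,0],"fingers": -1}
    - {"slide": [0,0,-0.05],"delta_rot": [0,0,0],"fingers": -1}

```text
time_s: 42.58
tcp_pos: [0.4488, 0.1699, 0.1358]
eef_rot: [-180.0, -0.4, 34.1]
contact_force: [0.4, 0.4, -0.6]
gripper_width: 0.0206
gripper_force: 35.0
```

play_rows:
  rows:
    - {"slide": [0,0,0],"delta_rot": [0,0,0],"fingers": -1}

```text
time_s: 42.7
tcp_pos: [0.4467, 0.1685, 0.132]
eef_rot: [-180.0, -0.1, 34.0]
contact_force: [-0.1, -0.2, -2.0]
gripper_width: 0.0203
gripper_force: 35.0
```

```bash
python3 - <<'E'
from h import *
t=np.radians(-34.2);Y=np.array([np.cos(t),np.sin(t)]);X=np.array([Y[1],-Y[0]])
g=np.array([.5975,.2692])+.0255*X+.002*Y;print(g)
plan(g[0],g[1],.13,-34.2,17)
E
```

```text
[0.58482104 0.24698528]
slide [ 0.057 -0.033  0.001] rot [-0.001 -0.001  0.876] x 17 | at 42.7 [0.4467 0.1685 0.132 ] [-1.8e+02 -1.0e-01  3.4e+01]
```

play_rows:
  rows:
    - {"slide": [0.057,-0.033,0],"delta_rot": [0,0,0.876],"fingers": -1}
    - {"slide": [0.057,-0.033,0],"delta_rot": [0,0,0.876],"fingers": -1}
    - {"slide": [0.057,-0.033,0],"delta_rot": [0,0,0.876],"fingers": -1}
    - {"slide": [0.057,-0.033,0],"delta_rot": [0,0,0.876],"fingers": -1}
    - {"slide": [0.057,-0.033,0],"delta_rot": [0,0,0.876],"fingers": -1}
    - {"slide": [0.057,-0.033,0],"delta_rot": [0,0,0.876],"fingers": -1}
    - {"slide": [0.057,-0.033,0],"delta_rot": [0,0,0.876],"fingers": -1}
    - {"slide": [0.057,-0.033,0],"delta_rot": [0,0,0.876],"fingers": -1}

```text
time_s: 43.7
tcp_pos: [0.4961, 0.2277, 0.1292]
eef_rot: [179.9, 0.2, 1.8]
contact_force: [0.2, 0.7, -0.6]
gripper_width: 0.0206
gripper_force: 35.0
```

play_rows:
  rows:
    - {"slide": [0.057,-0.033,0],"delta_rot": [0,0,0.876],"fingers": -1}
    - {"slide": [0.057,-0.033,0],"delta_rot": [0,0,0.876],"fingers": -1}
    - {"slide": [0.057,-0.033,0],"delta_rot": [0,0,0.876],"fingers": -1}
    - {"slide": [0.057,-0.033,0],"delta_rot": [0,0,0.876],"fingers": -1}
    - {"slide": [0.057,-0.033,0],"delta_rot": [0,0,0.876],"fingers": -1}
    - {"slide": [0.057,-0.033,0],"delta_rot": [0,0,0.876],"fingers": -1}
    - {"slide": [0.057,-0.033,0],"delta_rot": [0,0,0.876],"fingers": -1}
    - {"slide": [0.057,-0.033,0],"delta_rot": [0,0,0.876],"fingers": -1}

```text
time_s: 44.7
tcp_pos: [0.5704, 0.2516, 0.1288]
eef_rot: [179.8, 0.1, -30.3]
contact_force: [-0.5, 0.0, -0.7]
gripper_width: 0.0205
gripper_force: 35.0
```

play_rows:
  rows:
    - {"slide": [0.057,-0.033,0],"delta_rot": [0,0,0.876],"fingers": -1}
    - {"slide": [0,0,0],"delta_rot": [0,-0.65,0],"fingers": -1}
    - {"slide": [0,0,0],"delta_rot": [0,-0.65,0],"fingers": -1}
    - {"slide": [0,0,0],"delta_rot": [0,-0.66,0],"fingers": -1}
    - {"slide": [0,0,0],"delta_rot": [0,0,0],"fingers": -1}
    - {"slide": [0,0,0],"delta_rot": [0,0,0],"fingers": -1}

```text
time_s: 45.45
tcp_pos: [0.5804, 0.2519, 0.1301]
eef_rot: [179.9, 9.0, -34.2]
contact_force: [-0.0, 0.8, -0.2]
gripper_width: 0.0202
gripper_force: 35.0
```

```bash
python3 - <<'E'
from h import *
plan(.5848,.2470,.075,-34.2,4,9)
E
```

```text
slide [0.025 0.003 0.089] rot [ 0.008 -0.001 -0.002] x 4 | at 45.45 [0.5804 0.2519 0.1301] [179.9   9.  -34.2]
```

play_rows:
  rows:
    - {"slide": [0.025,0.003,0.089],"delta_rot": [0,0,0],"fingers": -1}
    - {"slide": [0.025,0.003,0.089],"delta_rot": [0,0,0],"fingers": -1}
    - {"slide": [0.025,0.003,0.089],"delta_rot": [0,0,0],"fingers": -1}
    - {"slide": [0.025,0.003,0.089],"delta_rot": [0,0,0],"fingers": -1}
    - {"slide": [0,0,0],"delta_rot": [0,0,0],"fingers": -1}
    - {"slide": [0,0,0],"delta_rot": [0,0,0],"fingers": -1}

```text
time_s: 46.2
tcp_pos: [0.5856, 0.2472, 0.0767]
eef_rot: [180.0, 9.0, -34.2]
contact_force: [0.0, 0.7, 0.1]
gripper_width: 0.0202
gripper_force: 35.0
```

```bash
python3 - <<'E'
from h import *
plan(.5848,.2470,.0255,-34.2,6,9)
E
```

```text
slide [0.008 0.001 0.056] rot [ 0.    -0.001  0.   ] x 6 | at 46.2 [0.5856 0.2472 0.0767] [180.    9.  -34.2]
```

play_rows:
  rows:
    - {"slide": [0.01,0.001,0.08],"delta_rot": [0,0,0],"fingers": -1}
    - {"slide": [0.01,0.001,0.08],"delta_rot": [0,0,0],"fingers": -1}
    - {"slide": [0.01,0.001,0.07],"delta_rot": [0,0,0],"fingers": -1}
    - {"slide": [0.007,0.001,0.05],"delta_rot": [0,0,0],"fingers": -1}
    - {"slide": [0.005,0.001,0.035],"delta_rot": [0,0,0],"fingers": -1}
    - {"slide": [0.003,0,0.018],"delta_rot": [0,0,0],"fingers": -1}
    - {"slide": [0,0,0],"delta_rot": [0,0,0],"fingers": -1}

```text
time_s: 47.08
tcp_pos: [0.5844, 0.2475, 0.0264]
eef_rot: [-180.0, 9.0, -34.2]
contact_force: [-0.0, 0.3, -0.3]
gripper_width: 0.02
gripper_force: 35.0
```

play_rows:
  rows:
    - {"slide": [0,0,0],"delta_rot": [0,0,0],"fingers": -0.38}
    - {"slide": [0,0,0],"delta_rot": [0,0,0],"fingers": -0.38}
    - {"slide": [0,0,0],"delta_rot": [0,0,0],"fingers": -0.38}
    - {"slide": [-0.008,0,-0.05],"delta_rot": [0,0,0],"fingers": -0.38}
    - {"slide": [-0.03,0,-0.2],"delta_rot": [0,0,0],"fingers": -0.38}
    - {"slide": [-0.05,0,-0.3],"delta_rot": [0,0.9,0],"fingers": -0.38}
    - {"slide": [0,0,-0.25],"delta_rot": [0,1,0],"fingers": -0.38}
    - {"slide": [0,0,0],"delta_rot": [0,0,0],"fingers": -0.38}

```text
time_s: 48.08
tcp_pos: [0.5874, 0.247, 0.1516]
eef_rot: [-179.7, 0.1, -34.1]
contact_force: [-0.6, 0.4, -1.1]
gripper_width: 0.0272
gripper_force: 0.0
```

```bash
python3 - <<'E'
from h import *
c=cam("wrist");np.savez("w12.npz",**c);v=c['image'].max(2).astype(int)
h,s,_=[x.astype(int) for x in cv2.split(cv2.cvtColor(c['image'],cv2.COLOR_BGR2HSV))]
t=np.radians(-34.2);Y=np.array([np.cos(t),np.sin(t)]);X=np.array([Y[1],-Y[0]])
for x in(-.025,.025):
    line=[]
    for y in np.arange(-.046,.047,.004):
        p=proj(c,np.r_[np.array([.5975,.2692])+x*X+y*Y,.030])[0].round().astype(int)
        line.append((int(v[p[1],p[0]]),int(s[p[1],p[0]])))
    print(x,line,p)
E
```

```text
-0.025 [(171, 33), (166, 28), (160, 30), (164, 25), (199, 24), (198, 23), (200, 22), (198, 22), (201, 23), (197, 21), (203, 24), (203, 25), (170, 26), (169, 29), (176, 29), (121, 36), (124, 33), (124, 33), (125, 29), (123, 29), (117, 31), (133, 138), (121, 82), (95, 21)] [224 146]
0.025 [(170, 30), (255, 8), (255, 2), (255, 0), (255, 0), (255, 0), (255, 0), (255, 0), (255, 0), (255, 0), (255, 0), (197, 25), (173, 29), (169, 29), (154, 31), (117, 39), (126, 34), (120, 43), (120, 43), (116, 33), (123, 135), (112, 16), (127, 153), (99, 26)] [287 146]
```

```bash
python3 - <<'E'
from h import *
c=cam("top");h,s,v=[x.astype(int) for x in cv2.split(cv2.cvtColor(c['image'],cv2.COLOR_BGR2HSV))]
m=(v>110)&(s<60);m[:165]=0;m[222:]=0;m[:,:172]=0;m[:,226:]=0
red=((h<8)|(h>172))&(s>150)
k=ray(c,np.argwhere(m)[:,::-1],.015)[:,:2] if m.any() else None
print(rect(c,m,.015))
t=np.radians(150.9);Y=np.array([np.cos(t),np.sin(t)]);X=np.array([Y[1],-Y[0]])
g=rect(c,m,.015)[:2]/1000-[.5156,.4175];print("in tray",g@X,g@Y)
E
```

```text
[562.  435.8  22.1  70.9  46.1]
in tray 0.03855599333319906 -0.03164309368709578
```

```bash
python3 - <<'E'
from h import *
c=cam("top");v=c['image'].max(2).astype(int)
t=np.radians(150.9);Y=np.array([np.cos(t),np.sin(t)]);X=np.array([Y[1],-Y[0]]);C=np.array([.5156,.4175])
for y in np.arange(-.056,.057,.008):
    P=np.array([np.r_[C+x*X+y*Y,.015] for x in np.arange(-.04,.041,.004)])
    q=proj(c,P).round().astype(int);print(round(y,3),v[q[:,1],q[:,0]].tolist())
E
```

```text
-0.056 [76, 36, 52, 45, 64, 75, 32, 56, 41, 48, 57, 65, 67, 71, 76, 80, 83, 83, 86, 80, 79]
-0.048 [20, 20, 23, 25, 20, 24, 22, 24, 18, 27, 43, 60, 64, 46, 64, 66, 30, 40, 51, 55, 58]
-0.04 [21, 27, 21, 19, 16, 18, 41, 110, 113, 94, 49, 23, 27, 31, 70, 73, 98, 111, 111, 174, 179]
-0.032 [25, 22, 24, 20, 24, 22, 45, 110, 112, 112, 85, 92, 123, 136, 140, 155, 158, 167, 168, 176, 175]
-0.024 [23, 19, 26, 22, 20, 20, 60, 121, 119, 106, 89, 102, 144, 137, 144, 149, 155, 158, 163, 168, 166]
-0.016 [21, 28, 20, 22, 21, 19, 27, 116, 119, 115, 80, 95, 113, 123, 125, 130, 71, 74, 62, 62, 63]
-0.008 [23, 22, 22, 21, 21, 25, 38, 117, 118, 119, 40, 23, 27, 42, 40, 46, 40, 41, 47, 49, 46]
0.0 [32, 20, 23, 23, 21, 21, 46, 111, 119, 118, 40, 27, 38, 43, 43, 45, 45, 47, 49, 46, 50]
0.008 [26, 27, 20, 17, 17, 20, 76, 104, 109, 47, 47, 38, 42, 46, 45, 49, 49, 48, 51, 54, 56]
0.016 [38, 36, 19, 18, 24, 34, 46, 43, 39, 43, 43, 40, 45, 47, 50, 53, 57, 56, 62, 66, 66]
0.024 [48, 40, 41, 46, 46, 43, 44, 42, 49, 47, 51, 50, 58, 59, 62, 64, 65, 69, 71, 74, 75]
0.032 [41, 47, 42, 41, 48, 50, 50, 53, 56, 56, 59, 60, 63, 65, 64, 65, 70, 72, 74, 78, 78]
0.04 [46, 46, 50, 49, 52, 56, 53, 58, 57, 62, 64, 65, 63, 65, 71, 74, 75, 76, 77, 77, 79]
0.048 [49, 52, 52, 52, 56, 58, 61, 64, 66, 64, 68, 69, 71, 72, 74, 77, 75, 77, 80, 79, 81]
0.056 [56, 58, 60, 65, 61, 65, 66, 67, 71, 71, 75, 76, 79, 80, 81, 79, 82, 82, 86, 84, 86]
```

The gauge lies straight at x = −9 mm in the tray, with its visible end at about −43 mm, so it is centred along y. Handing in.

```bash
python3 -c "
from plant import r
print(r.close_job(), r.get_state()['time_s'])"
```

```text
the job is handed in; nothing more can be done
the job is handed in; nothing more can be done
```

I handed the job in at about 48 s of robot time with both plugs, both valves and the gauge in place; all were checked by camera except the gauge's far half, which the arm hid, and no verdict was returned.

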